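# Brake pad pull test

## Robot

A 6-joint arm with a two-finger parallel gripper is mounted at the origin on the work surface. World frame = base frame: x ahead of the robot, y to its left, z up, the work surface at z = 0. Lengths are in mm, angles in rad, forces in N, time in s.
With the tool pointing down it reaches from about 225 to 725 mm from the base axis. Payload 3.1 kg.
Tool frame: the origin (TCP) lies on the centre line of the jaws, within the pads' length; the fingertips stand 22 mm ahead of it and the grasp point (between the pads) lies 3 mm ahead of it; x points along the fingers, y is the direction in which the jaws open and shut, and the axes are right-handed (so a half turn about x gives the same grasp; the last joint's range is limited). The gripper opens to 85 mm and grips with 20 to 120 N. Pads are 22 mm wide; open, the fingers measure 114 mm over their backs; the gripper's body (76 mm by 85 mm) begins 54 mm behind the grasp point. The pads swing forward as they close: fully open they stand 13 mm farther back than shut.
Start: joints at [-1.246, 0.048, 0.099, 1.622, 0, 1.443], TCP at [229.664, -472.093, 253.312] pointing down, gripper open.
Joint ranges: [-2.91, 2.91], [-0.99, 1.94], [-1.21, 1.42], [-2.12, 2.29], [-1.49, 1.47], [-3.14, 3.14]. Speed limits (rad/s): [2.79, 2.79, 3.14, 3.14, 3.14, 3.14].

## Interface

Orientations are given as a unit quaternion [x, y, z, w].
In Python, from plant import observe, viewer, arm, models gives the robot as it stands. The module is installed in compiled form; this text tells all that it offers.
- The arm moves only by the shell command python3 -m crank 'ROWS' [OPENING] [FORCE]. ROWS is JSON, a list of rows, each an object of numbers: "tx", "ty", "tz": the shift along the tool's x, y, z in mm; "wx", "wy", "wz": the turn, a rotation vector about the tool's x, y, z in rad. A call has 1 to 20 rows; each row shifts and turns the commanded pose from where the row before left it, along the tool's axes as they then stand; what a row does not reach is not made up. A row lasts 1/8 s, in which the tool goes at most 62.5 mm and 10.7 degrees, less where a joint would pass 70% of its speed; a pose out of reach is approached as far as the arm can. A call with a gripper value outside its range is refused whole. OPENING is the closure, from -1 (fully open) to 1 (shut), so that 0 is half open, set as the call begins (- or left out, the last holds). The fingers move at their own pace and stop on an object; FORCE is the grip in N (left out, the last holds). Time passes only in rows, so rows that do not move let the fingers close. It gives the time, the measured TCP pose, the force and the opening at its end, in the units of the state.
- observe(): the state, without advancing time (a new reading comes with each control period).
- viewer.read_camera(name): name is "scene" or "top"; returns a dict with "frame" (420x560x3 uint8, red, green, blue), "fx", "fy", "cx", "cy" (pixels), "rvec" (rotation vector, rad) and "tvec" (3), from world to camera coordinates, as OpenCV has them. Camera axes: x right, y down, z forward; pixel columns grow to the right and rows downward; lengths in mm; the calibration is good to about 2 mm. A picture is of the moment at which its call begins. There is no depth.
- arm.finish_job(): hands the job in, once; it reports no verdict.
Trained networks look in the newest picture that a camera, given by its name, has taken for a name from the list of things; names that differ only in an ending like _2 or _b are one class to them, and where a whole thing is asked for, a point or a joint stands for the part that bears it (a point fixed in the world has none). Each returns a list of dicts, best first, with "confidence" (0 to 1); they miss things now and then, are a little off and sometimes report something else, mostly with a low value. They report only what shows in the picture. A call takes as long as a camera call. They do not tell look-alikes from the thing itself.
- models.cut_out(camera, target): "mask" (420x560 bool, what is visible of it) and "pixel" ([column, row] in pixels, amid what is visible of it).
- models.landmark_of(camera, target): "pixel" ([column, row] in pixels: a listed point, or the origin of a listed thing).
The state is a dict: "time": time; "joint_pos": joint angles; "qd": joint speeds; "joint_torque": joint torques, N m; "tcp_pos": TCP position; "orientation": TCP orientation; "contact_force": force on the tool from outside, world axes, zero at the start; "moment": the same for the moment, N m; "opening": finger opening in mm.
Only numpy, scipy, OpenCV 4.12 (cv2) and the standard library are available. Lean on these libraries where they do the work, as an engineer would, in place of code of your own. Each camera call takes 0.05 s, during which the arm holds its last target. There are 200 camera calls.

## Task

Run the brake-pad pull test: lay every brake pad that is on the bench flat in a bay of the test rig, lining up, one to a bay, and then lower the cover plate onto the two studs until it lies flush. With the red pointer of the gauge's tare knob turned to the green zero mark, pull the sprung orange handle out until its pointer stands over the red mark, keep it there for five seconds and let it go back home. Then lift the cover off again and lay it flat on the bench, clear of the rig, leaving the pads in their bays. Leave the can, wrench, blue bin and screwdriver alone.

Things in the scene. Friction and masses are not known exactly. Their poses are not given: they have to be found in the camera images.
- rig: Grey steel test rig fixed to the bench. Origin on the bench, under the centre of its pad bed; x away from the robot, y along the bed to the left, z up. Bed 142 (x) by 250 (y) mm with four bays 50 (x) by 88 (y) mm; their floors 12 mm above the bench, walls 7 mm higher (to 19 mm), 22 mm (in x) and 10 mm (in y) thick between bays, outer walls 10 mm. Pull gauge at its right end.
- bay0 (a point): centre of the floor of the near right bay (rig x -36, y -49 mm); axes as the rig's. Wanted place of a pad's origin, with the pad's long side along the rig's y
- bay1 (a point): the same for the near left bay (rig x -36, y +49 mm)
- bay2 (a point): the same for the far right bay (rig x +36, y -49 mm)
- bay3 (a point): the same for the far left bay (rig x +36, y +49 mm)
- seat (a point): centre between the two blue rails that close the ends of the bed (rig y 93 to 125 mm either way, tops 36 mm above the bench): where the cover's origin lies when the cover is fully down; axes as the rig's
- stud_left (a point): tip of the left stud, 66 mm above the bench, at rig x 0, y +106 mm. Stud 11 mm thick, 30 mm tall above its rail, the last 8 mm tapering to 4 mm
- stud_right (a point): tip of the right stud, the same at rig x 0, y -106 mm
- cover: Loose aluminium cover plate, about 0.5 kg, 250 (its x) by 110 (its y) by 6 mm, lying on the bench. Origin at the centre of its underside, z up. Two through holes 15 mm wide at x +106 and -106 mm, y 0, for the studs; fits either way round, its x along the rig's y. A black handle bar 90 (x) by 18 (y) mm stands at its middle, from 6 to 46 mm above the underside.
- gauge (a point): top centre of the gauge's blue housing, at rig x +22, y -205 mm, 72 mm above the bench; axes as the rig's. Housing 100 (x) by 72 (y) mm; its grey base plate is 12 mm thick, from rig x -195 to +80 and y -280 to -150 mm
- pull (a joint): travel (m) of the gauge's sprung handle out of its housing, along the rig's -x: 0 home, at most 0.11. Spring force about 3.3 N at 0 plus 110 N/m, with drag of 40 N per m/s; goes back home by itself when let go
- handle (a point): top centre of the orange handle, 92 mm above the bench; moves with it; axes as the rig's. The handle is an upright block 16 (along the pull, rig x) by 50 mm across, from 22 to 92 mm above the bench. Home, it stands at rig x -75, y -205 mm, with 39 mm clear between it and the blue housing, where only a 12 mm rod runs, 42 mm above the bench
- pointer (a point): tip of the handle's black pointer, 59 mm to the right of the handle's centre, over the white scale; moves with the handle
- mark: red mark, 6 (along the pull) by 22 by 8 mm, fixed on the white scale at the side of the gauge base; origin at the centre of its underside, axes as the rig's. The pointer stands at the mark when both have the same x in the rig's frame; that is 55 to 90 mm of travel, and differs from start to start
- tare (a joint): angle (rad) of the tare knob on top of the gauge housing, anticlockwise seen from above positive; 0 when its red pointer points along the rig's -x at the green zero mark on the white dial; limits +-1.6; friction holds it where it is left (about 0.04 N m)
- tare_grip (a point): top centre of the tare knob's black grip bar, 115 mm above the bench, on the knob's axis; its x axis lies along the bar and turns with it, the red pointer on the -x side. The bar is 50 by 14 mm, 34 mm tall, and stands over a dial 70 mm wide
- pad0: Loose brake pad, about 0.25 kg (may be absent): steel back plate 80 (x) by 44 (y) by 5 mm, and on it a black lining 68 by 38 by 15 mm with a copper line across its top; 20 mm high in all. Origin at the centre of the back plate's underside, z up through the lining; starts lining up on the bench
- pad1: Loose brake pad, about 0.25 kg (may be absent): steel back plate 80 (x) by 44 (y) by 5 mm, and on it a black lining 68 by 38 by 15 mm with a copper line across its top; 20 mm high in all. Origin at the centre of the back plate's underside, z up through the lining; starts lining up on the bench
- pad2: Loose brake pad, about 0.25 kg (may be absent): steel back plate 80 (x) by 44 (y) by 5 mm, and on it a black lining 68 by 38 by 15 mm with a copper line across its top; 20 mm high in all. Origin at the centre of the back plate's underside, z up through the lining; starts lining up on the bench
- pad3: Loose brake pad, about 0.25 kg (may be absent): steel back plate 80 (x) by 44 (y) by 5 mm, and on it a black lining 68 by 38 by 15 mm with a copper line across its top; 20 mm high in all. Origin at the centre of the back plate's underside, z up through the lining; starts lining up on the bench
- spray: bystander: metal can with a yellow band, 64 mm wide and 170 mm tall, origin under its centre
- wrench: bystander: dark steel wrench 180 mm long, lying on the bench
- bin: bystander: open blue bin 120 by 160 by 70 mm, origin under its centre
- driver: bystander: red-handled screwdriver 190 mm long, lying on the bench
Things that resemble listed ones, but are neither listed nor needed, are in the scene too. Leave any pink or turquoise look-alike of the pad0 alone. What is shaped like the pad1 but pink is not meant.

How it is judged:
By the outcome, as a careful person would: the job done as asked, in the order asked, and still so for the second after the job is handed in, with the robot touching nothing.
Of pad0, pad1, pad2, pad3 only 2 to 4 are there at a start; the rules pass over those that are not, and their reading is None.
At some moment in a run one of pad0, pad1, pad2, pad3, cover may be knocked a few centimetres aside while the robot is not near it.
It also fails if it takes over 210 s, if anything falls off the work surface, if the arm or the gripper's body presses on something with over 40 N, if the wrist force passes 120 N, or if a joint passes its speed limit or range.

## Working session

There is one attempt and no reset: what is moved stays moved. The work goes in short steps, Python scripts to look and compute and a shell command to move; the robot and the scene stay as the last step left them, time stands still between calls to the robot, and variables do not carry over. Pictures are saved under pics/ and viewed, about 12 in all and at most 16, crops included, and the job is handed in when it is done.

```bash
mkdir -p pics; ls
python3 - <<'E'
from plant import observe, viewer, arm, models
import cv2
s=observe();print(s)
for c in("scene","top"):
    r=viewer.read_camera(c);cv2.imwrite(f"pics/{c}0.png",r["frame"][:,:,::-1]);print(c,r["fx"],r["cx"],r["cy"],r["rvec"],r["tvec"])
    for n in("pad0","cover","rig","bay0","bay3","seat","stud_left","stud_right","gauge","handle","pointer","mark","tare_grip"):
        print(n,[(round(d["confidence"],2),[round(float(x)) for x in d["pixel"]]) for d in models.landmark_of(c,n)])
E
```

```text
pics
{'time': 0.0, 'joint_pos': array([-1.24581827e+00,  4.87422263e-02,  9.75462140e-02,  1.62201614e+00,
        1.65312779e-05,  1.44300326e+00]), 'qd': array([ 0.00053128,  0.00038268,  0.0018905 , -0.00012119, -0.00189594,
       -0.00103579]), 'joint_torque': array([ 9.98120754e-06, -3.38783169e+01,  3.20015287e+01,  2.02278217e-02,
       -3.57816884e-05,  4.51859691e-06]), 'tcp_pos': array([ 229.47477236, -471.54511113,  252.09567708]), 'orientation': array([-0.68898552, -0.15956534,  0.68914203, -0.15786424]), 'contact_force': array([ 0.0448295 , -0.22981944, -0.20626545]), 'moment': array([ 0.00782061, -0.00745596, -0.06575641]), 'opening': 85.02995696103875}
scene 406.15665100292244 282.64481473925343 209.68732839246135 [ 1.80049883  1.40593822 -0.74482964] [-182.90161092 -211.05831086 1590.13763136]
pad0 [(0.86, [337, 204]), (0.79, [407, 202]), (0.74, [317, 186]), (0.63, [346, 239]), (0.6, [368, 196]), (0.49, [356, 174])]
cover [(0.71, [265, 218])]
rig [(0.96, [264, 259])]
bay0 [(0.97, [242, 248]), (0.94, [248, 269]), (0.68, [287, 262]), (0.6, [281, 246])]
bay3 [(0.97, [2
[... 399 characters left out ...]
 [ 2.17806287 -2.17491014  0.07526045] [  70.15016905  535.51913968 1547.52881849]
pad0 [(0.88, [227, 191]), (0.85, [147, 230]), (0.69, [178, 248]), (0.66, [181, 285]), (0.58, [221, 246])]
cover [(0.7, [290, 240])]
rig [(0.92, [304, 183])]
bay0 [(0.96, [287, 194]), (0.91, [316, 166]), (0.82, [287, 170]), (0.74, [320, 194])]
bay3 [(0.96, [287, 194]), (0.91, [316, 166]), (0.82, [287, 170]), (0.74, [320, 194])]
seat [(0.93, [301, 179])]
stud_left [(0.87, [272, 179])]
stud_right [(0.74, [180, 246]), (0.71, [338, 180])]
gauge [(0.63, [369, 169])]
handle [(0.51, [373, 199])]
pointer [(0.68, [389, 198]), (0.66, [366, 129])]
mark [(0.6, [297, 137]), (0.55, [362, 130])]
tare_grip [(0.52, [372, 168])]
```

Run:
```python
import cv2
a=cv2.imread("pics/top0.png")[90:330,110:430];cv2.imwrite("pics/t0c.png",cv2.resize(a,None,fx=2.5,fy=2.5,interpolation=cv2.INTER_CUBIC))
a=cv2.imread("pics/scene0.png")[110:320,130:450];cv2.imwrite("pics/s0c.png",cv2.resize(a,None,fx=2.5,fy=2.5,interpolation=cv2.INTER_CUBIC))
```

```text
(no output)
```

View pics/t0c.png

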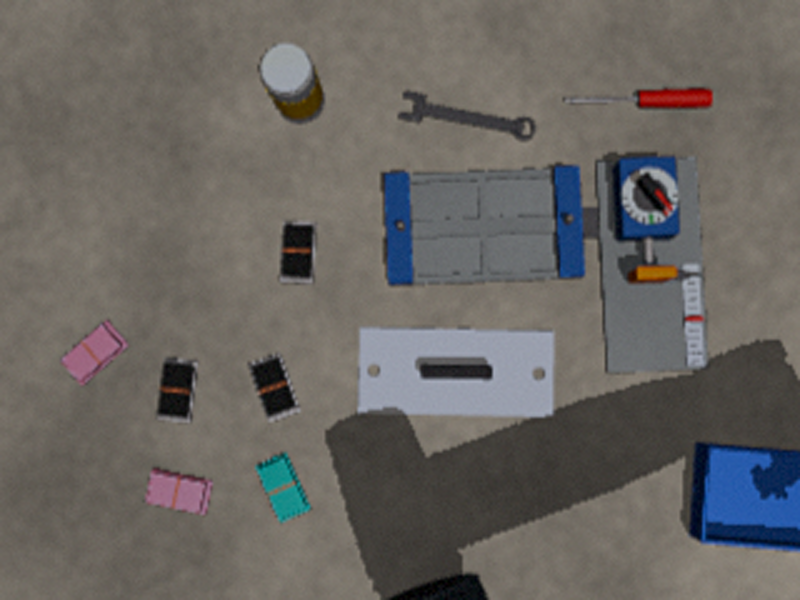

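View pics/s0c.png

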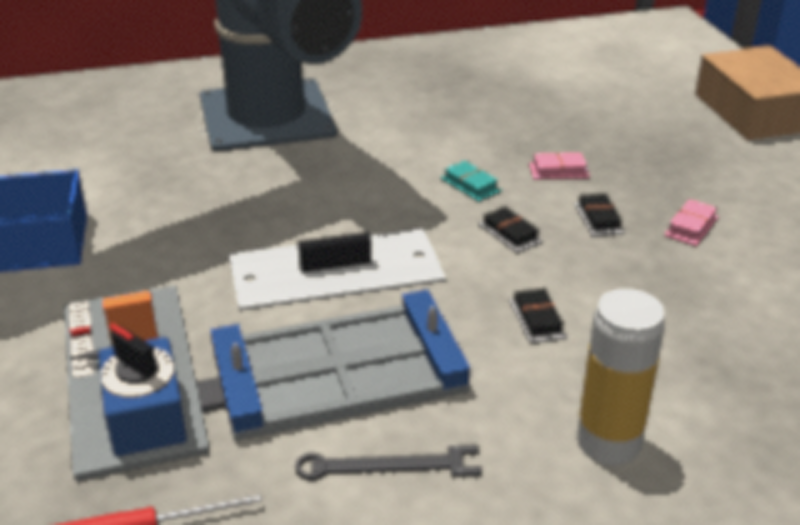

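```bash
cat > h.py <<'E'
from plant import observe, viewer, arm, models
import cv2, numpy as np
from scipy.optimize import minimize, least_squares
from scipy.spatial.transform import Rotation as Ro
def shot(c):
    r=viewer.read_camera(c); r["K"]=np.array([[r["fx"],0,r["cx"]],[0,r["fy"],r["cy"]],[0,0,1.]]); return r
def proj(r,P): return cv2.projectPoints(np.asarray(P,float).reshape(-1,3),r["rvec"],r["tvec"],r["K"],None)[0][:,0]
def W(r,uv,z):
    R=cv2.Rodrigues(r["rvec"])[0]; o=-R.T@r["tvec"]; d=R.T@np.linalg.inv(r["K"])@[uv[0],uv[1],1]
    return (o+d*(z-o[2])/d[2])
def box(x0,x1,y0,y1,z0,z1): return np.array([[x,y,z] for x in(x0,x1) for y in(y0,y1) for z in(z0,z1)],float)
def T(p,P,z=0):
    c,s=np.cos(p[2]),np.sin(p[2]); return np.c_[p[0]+c*P[:,0]-s*P[:,1],p[1]+s*P[:,0]+c*P[:,1],P[:,2]+z]
PAD=[box(-40,40,-22,22,0,5),box(-34,34,-19,19,5,20)]
COV=[box(-125,125,-55,55,0,6),box(-45,45,-9,9,6,46)]
RAIL=[box(-71,71,93,125,12,36),box(-71,71,-125,-93,12,36)]
def fit(views,boxes,p0,z=0):
    "views: (camera, mask) list; best overlap of silhouettes -> x,y,yaw"
    S=4; V=[]
    for r,m in views:
        ys,xs=np.nonzero(m); a,b=max(xs.min()-8,0),max(ys.min()-8,0)
        V.append((r,np.array([a,b]),cv2.resize(m[b:ys.max()+9,a:xs.max()+9].astype(np.uint8),None,fx=S,fy=S,interpolation=cv2.INTER_NEAREST)))
    def cost(p):
        e=0
        for r,o,m in V:
            c=np.zeros_like(m)
            for B in boxes:
                q=((proj(r,T(p,B,z))-o+.5)*S-.5).astype(np.float32)
                cv2.fillConvexPoly(c,np.round(cv2.convexHull(q)*16).astype(np.int32),1,shift=4)
            e+=(c!=m).sum()/m.sum()
        return e
    p0=np.array(p0,float)
    best=None
    for k in range(2):
        sm=np.array([p0+d for d in([0,0,0],[6,0,.0],[0,6,0],[0,0,.15])])
        o=minimize(cost,p0,method="Nelder-Mead",options=dict(initial_simplex=sm,xatol=.05,fatol=1e-4)); p0=o.x
    return o.x,o.fun
def masks(cam,name,minc=.4):
    return [d for d in models.cut_out(cam,name) if d["confidence"]>minc]
def pads(cam="top",z=0):
    r=shot(cam); out=[]; hsv=cv2.cvtColor(r["frame"],cv2.COLOR_RGB2HSV)
    for d in masks(cam,"pad0"):
        m=d["mask"]; col=np.median(r["frame"][m],0)
        if m.sum()<60: continue
        w=W(r,d["pixel"],10+z); pts=cv2.minAreaRect(np.argwhere(m)[:,::-1].astype(np.float32)); bx=cv2.boxPoints(pts)
        e=max((bx[0]-bx[1],bx[1]-bx[2]),key=np.linalg.norm); a=W(r,bx[0]+e,0)-W(r,bx[0],0)
        p,f=fit([(r,m)],PAD,[w[0],w[1],np.arctan2(a[1],a[0])],z)
        p[2]=(p[2]+np.pi/2)%np.pi-np.pi/2
        out.append((p.round(2),round(f,3),col,round(d["confidence"],2)))
    return out
def rig(p0=None):
    res=[]; rt=[]
    pts={"stud_left":[0,106,66],"stud_right":[0,-106,66],"seat":[0,0,36],"gauge":[22,-205,72],"bay0":None}
    bays=np.array([[-36,-49,12],[-36,49,12],[36,-49,12],[36,49,12]],float); V=[]
    for c in("top","scene"):
        r=shot(c)
        for n in pts: V+= [(r,d["pixel"],n) for d in models.landmark_of(c,n) if d["confidence"]>.5]
        if c=="top": top=r
    def f(p):
        o=[]
        for r,uv,n in V:
            Q=bays if n=="bay0" else np.array([pts[n]],float)
            e=proj(r,T(p,Q))-uv; e=e[np.argmin((e**2).sum(1))]; o+=list(e)
        return o
    a=least_squares(f,p0,loss="soft_l1",x_scale=[10,10,.1]).x
    hsv=cv2.cvtColor(top["frame"],cv2.COLOR_RGB2HSV); bl=((hsv[...,0]>100)&(hsv[...,0]<125)&(hsv[...,1]>140)&(hsv[...,2]>50))
    reg=np.zeros(bl.shape,np.uint8)
    for B in RAIL: cv2.fillConvexPoly(reg,cv2.convexHull(proj(top,T(a,B)).astype(np.int32)),1)
    m=bl&(cv2.dilate(reg,np.ones((7,7)))>0)
    return a,fit([(top,m)],RAIL,a)
def go(x,y,z,yaw=None):
    "shift/turn in tool axes, after turn wx"
    s=observe(); R=Ro.from_quat(s["orientation"]); M=R.as_matrix(); j=np.arctan2(M[1,1],M[0,1]); w=0
    if yaw is not None:
        w=-((yaw-j+np.pi/2)%np.pi-np.pi/2); M=M@Ro.from_rotvec([w,0,0]).as_matrix()
    d=M.T@(np.array([x,y,z])-s["tcp_pos"])
    return "wx %.3f  tx %.1f ty %.1f tz %.1f"%(w,*d)+"  tiltx %.3f %.3f jaw %.3f q6 %.2f"%(M[0,0],M[1,0],j,s["joint_pos"][5])
E
python3 - <<'E'
from h import *
for p in pads(): print(p)
r=shot("top");print("seat",W(r,[301,179],36))
s=W(r,[301,179],36)
R=rig([s[0],s[1],0.]);print(R)
r=shot("top");d=masks("top","cover")[0];w=W(r,d["pixel"],6)
rs=shot("scene");ms=masks("scene","cover")
print(fit([(r,d["mask"])],COV,[w[0],w[1],np.pi/2]))
if ms: print("sc",fit([(rs,ms[0]["mask"])],COV,[w[0],w[1],np.pi/2]))
print(np.round(Ro.from_quat(observe()["orientation"]).as_matrix(),3))
E
```

```text
(array([ 5.7996e+02,  2.2956e+02, -5.0000e-02]), np.float64(0.065), array([27., 25., 24.]), 0.91)
(array([4.0567e+02, 2.5940e+02, 3.3000e-01]), np.float64(0.228), array([22., 22., 21.]), 0.86)
(array([ 4.0238e+02,  3.8518e+02, -8.0000e-02]), np.float64(0.134), array([23., 23., 22.]), 0.76)
(array([272.68, 381.51,   1.33]), np.float64(0.097), array([155., 108., 132.]), 0.75)
(array([ 617.28, -153.32,    1.57]), np.float64(0.952), array([102., 105., 109.]), 0.75)
(array([279.25, 246.74,   0.45]), np.float64(0.082), array([ 23., 139., 135.]), 0.72)
(array([449.31, 492.89,  -0.84]), np.float64(0.084), array([155., 101., 126.]), 0.59)
(array([ 551.8 , -237.54,    1.21]), np.float64(0.929), array([105.,  79.,  27.]), 0.41)
seat [614.65093157  -3.32535365  36.        ]
(array([ 6.16479029e+02, -1.17668060e+01,  9.46468764e-03]), (array([ 6.14334626e+02, -1.03843913e+01,  4.44772438e-02]), np.float64(0.16150178784266986)))
(array([426.25843729,  26.16922121,   1.55008909]), np.float64(0.031671664167916044))
sc (array([428.57918935,  24.4138517 ,   1.55685052]), np.float64(0.04684210526315789))
[[ 0.     0.437 -0.899]
 [ 0.    -0.899 -0.437]
 [-1.    -0.    -0.   ]]
```

Run:
```python
from h import *
r=shot("top");hsv=cv2.cvtColor(r["frame"],cv2.COLOR_RGB2HSV)
bl=((hsv[...,0]>95)&(hsv[...,0]<130)&(hsv[...,1]>110)); reg=np.zeros(bl.shape,bool); reg[150:210,255:348]=1
m=bl&reg
n,l,st,ce=cv2.connectedComponentsWithStats(m.astype(np.uint8)); print(st,ce)
m=np.isin(l,[i for i in range(1,n) if st[i,4]>100])
R,e=fit([(r,m)],RAIL,[614,-8,.03]);print(R,e)
for n in("stud_left","stud_right","seat","gauge","handle","tare_grip","pointer","mark","bay0"): print(n,[(d["confidence"].__round__(2),np.round(d["pixel"],1)) for d in models.landmark_of("top",n)])
print(proj(r,T(R,np.array([[0,106,66],[0,-106,66],[0,0,36],[22,-205,72],[-75,-205,92],[22,-205,115]],float))).round(1))
im=cv2.resize(r["frame"][140:240,250:410],None,fx=5,fy=5,interpolation=cv2.INTER_CUBIC)[:,:,::-1].copy()
for B in RAIL+[box(-71,71,-125,125,19,19),box(-28,72,-241,-169,72,72)]:
    q=cv2.convexHull(((proj(r,T(R,B))-[250,140]+.5)*5).astype(np.int32)); cv2.polylines(im,[q],True,(0,255,255),1)
cv2.imwrite("pics/rigfit.png",im)
```

```text
[[     0      0    560    420 234324]
 [   331    156     13     45    446]
 [   264    159     11     45    430]] [[279.4094715  209.61237005]
 [337.22197309 178.10089686]
 [268.9627907  180.83255814]]
[ 6.14333235e+02 -1.03294510e+01  4.37463842e-02] 0.1151541095890411
stud_left [(0.6, array([273. , 177.8]))]
stud_right [(0.78, array([340. , 175.4]))]
seat [(0.67, array([304.4, 179.4])), (0.17, array([273.2, 181.7]))]
gauge [(0.86, array([370.1, 169. ])), (0.21, array([371.6, 163.4]))]
handle [(0.73, array([372. , 198.4])), (0.3, array([370. , 169.8]))]
tare_grip [(0.5, array([369.9, 167.6]))]
pointer [(0.54, array([303.4, 181. ])), (0.48, array([387.6, 200.6]))]
mark []
bay0 [(0.96, array([320., 192.])), (0.94, array([285., 193.])), (0.9, array([287.4, 168.3])), (0.68, array([316.7, 166.1]))]
[[269.6 179.3]
 [337.6 176.4]
 [303.2 179.1]
 [369.3 167.7]
 [372.3 198.2]
 [371.8 165.6]]
```

View pics/rigfit.png

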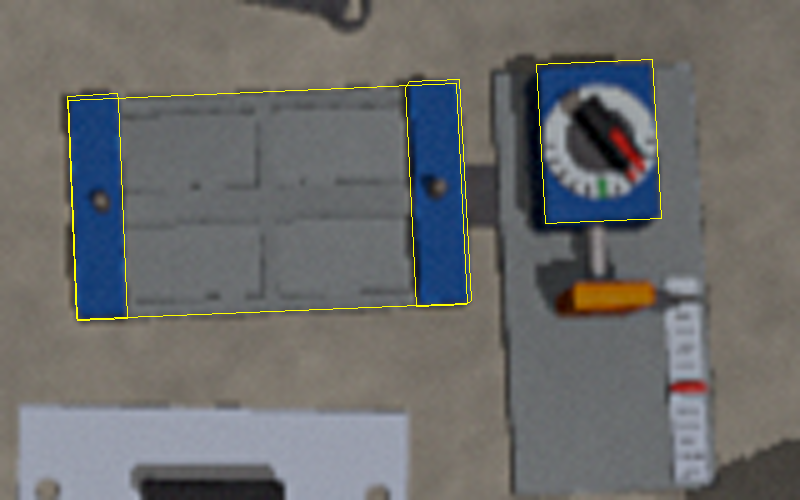

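```bash
R='{"wx":-0.176}'; python3 -m crank '[{"wx":-0.176},{"wx":-0.176},{"wx":-0.176},{"wx":-0.176},{"wx":-0.176},{"wx":-0.176},{"wx":-0.176},{"wx":-0.176},{"wx":-0.176},{"wx":-0.176},{"wx":-0.176},{"wx":-0.176},{"wx":-0.176},{"wx":-0.176},{"wx":-0.176}]' -0.4 50
python3 -m crank '[{"ty":45,"tz":19.7,"tx":3},{"ty":45,"tz":19.7,"tx":3},{"ty":45,"tz":19.7,"tx":3},{"ty":45,"tz":19.7,"tx":3},{"ty":45,"tz":19.7,"tx":3},{"ty":45,"tz":19.7,"tx":3},{"ty":45,"tz":19.7,"tx":3},{"ty":45,"tz":19.7,"tx":3},{"ty":45,"tz":19.7,"tx":3},{"ty":45,"tz":19.7,"tx":3},{"ty":45,"tz":19.7,"tx":3},{"ty":45,"tz":19.7,"tx":3},{"ty":45,"tz":19.7,"tx":3},{"ty":45,"tz":19.7,"tx":3},{"ty":45,"tz":19.7,"tx":3},{"ty":45,"tz":19.7,"tx":3}]'
python3 -c "
from h import *
print(go(580,229.6,90,1.52))"
```

```text
wx 0.504  tx 163.3 ty -718.6 tz -314.2  tiltx 0.000 -0.000 jaw -1.118 q6 1.44schema error: expected keys tx, ty, tz, wx, wy, wz
schema error: expected keys tx, ty, tz, wx, wy, wz
```

```bash
python3 -m crank '[{"tx":0,"ty":0,"tz":0,"wx":-0.176,"wy":0,"wz":0},{"tx":0,"ty":0,"tz":0,"wx":-0.176,"wy":0,"wz":0},{"tx":0,"ty":0,"tz":0,"wx":-0.176,"wy":0,"wz":0},{"tx":0,"ty":0,"tz":0,"wx":-0.176,"wy":0,"wz":0},{"tx":0,"ty":0,"tz":0,"wx":-0.176,"wy":0,"wz":0},{"tx":0,"ty":0,"tz":0,"wx":-0.176,"wy":0,"wz":0},{"tx":0,"ty":0,"tz":0,"wx":-0.176,"wy":0,"wz":0},{"tx":0,"ty":0,"tz":0,"wx":-0.176,"wy":0,"wz":0},{"tx":0,"ty":0,"tz":0,"wx":-0.176,"wy":0,"wz":0},{"tx":0,"ty":0,"tz":0,"wx":-0.176,"wy":0,"wz":0},{"tx":0,"ty":0,"tz":0,"wx":-0.176,"wy":0,"wz":0},{"tx":0,"ty":0,"tz":0,"wx":-0.176,"wy":0,"wz":0},{"tx":0,"ty":0,"tz":0,"wx":-0.176,"wy":0,"wz":0},{"tx":0,"ty":0,"tz":0,"wx":-0.176,"wy":0,"wz":0},{"tx":0,"ty":0,"tz":0,"wx":-0.176,"wy":0,"wz":0}]' -0.4 50
python3 -m crank '[{"tx":3,"ty":45,"tz":19.7,"wx":0,"wy":0,"wz":0},{"tx":3,"ty":45,"tz":19.7,"wx":0,"wy":0,"wz":0},{"tx":3,"ty":45,"tz":19.7,"wx":0,"wy":0,"wz":0},{"tx":3,"ty":45,"tz":19.7,"wx":0,"wy":0,"wz":0},{"tx":3,"ty":45,"tz":19.7,"wx":0,"wy":0,"wz":0},{"tx":3,"ty":45,"tz":19.7,"wx":0,"wy":0,"wz":0},{"tx":3,"ty":45,"tz":19.7,"wx":0,"wy":0,"wz":0},{"tx":3,"ty":45,"tz":19.7,"wx":0,"wy":0,"wz":0},{"tx":3,"ty":45,"tz":19.7,"wx":0,"wy":0,"wz":0},{"tx":3,"ty":45,"tz":19.7,"wx":0,"wy":0,"wz":0},{"tx":3,"ty":45,"tz":19.7,"wx":0,"wy":0,"wz":0},{"tx":3,"ty":45,"tz":19.7,"wx":0,"wy":0,"wz":0},{"tx":3,"ty":45,"tz":19.7,"wx":0,"wy":0,"wz":0},{"tx":3,"ty":45,"tz":19.7,"wx":0,"wy":0,"wz":0},{"tx":3,"ty":45,"tz":19.7,"wx":0,"wy":0,"wz":0},{"tx":3,"ty":45,"tz":19.7,"wx":0,"wy":0,"wz":0}]'
python3 -c "
from h import *
print(observe()['opening'],go(580,229.6,90,1.52))"
```

```text
time: 4.72
tcp_pos: [229.7, -472.1, 253.3]
orientation: [0.015, 0.707, -0.015, 0.707]
contact_force: [0.0, -0.4, 0.0]
opening: 60.0
time: 6.72
tcp_pos: [580.3, 233.2, 205.2]
orientation: [0.017, 0.707, -0.017, 0.707]
contact_force: [0.5, -1.0, 1.3]
opening: 59.6
59.595246999324154 wx 0.002  tx 115.2 ty -3.6 tz -0.1  tiltx 0.000 -0.000 jaw 1.522 q6 0.32
```

```bash
python3 -m crank '[{"tx":45,"ty":-3.5,"tz":0,"wx":0,"wy":0,"wz":0},{"tx":45,"ty":0,"tz":0,"wx":0,"wy":0,"wz":0},{"tx":45,"ty":0,"tz":0,"wx":0,"wy":0,"wz":0},{"tx":25,"ty":0,"tz":0,"wx":0,"wy":0,"wz":0},{"tx":15,"ty":0,"tz":0,"wx":0,"wy":0,"wz":0},{"tx":0,"ty":0,"tz":0,"wx":0,"wy":0,"wz":0},{"tx":0,"ty":0,"tz":0,"wx":0,"wy":0,"wz":0}]'
python3 -m crank '[{"tx":0,"ty":0,"tz":0,"wx":0,"wy":0,"wz":0},{"tx":0,"ty":0,"tz":0,"wx":0,"wy":0,"wz":0},{"tx":0,"ty":0,"tz":0,"wx":0,"wy":0,"wz":0},{"tx":0,"ty":0,"tz":0,"wx":0,"wy":0,"wz":0},{"tx":0,"ty":0,"tz":0,"wx":0,"wy":0,"wz":0},{"tx":0,"ty":0,"tz":0,"wx":0,"wy":0,"wz":0}]' 1 60
python3 -c "
from h import *
r=shot('scene');p=proj(r,[580,230,20])[0].astype(int);print(p)
a=r['frame'][p[1]-60:p[1]+50,p[0]-70:p[0]+70,::-1];cv2.imwrite('pics/g1.png',cv2.resize(a,None,fx=5,fy=5,interpolation=cv2.INTER_CUBIC))"
```

```text
time: 7.6
tcp_pos: [580.7, 228.5, 32.1]
orientation: [0.018, 0.706, -0.017, 0.708]
contact_force: [-0.2, 0.1, 1.0]
opening: 59.5
time: 8.35
tcp_pos: [580.9, 228.6, 32.6]
orientation: [0.018, 0.706, -0.017, 0.708]
contact_force: [-0.2, -0.3, 7.1]
opening: 35.9
[345 230]
```

View pics/g1.png

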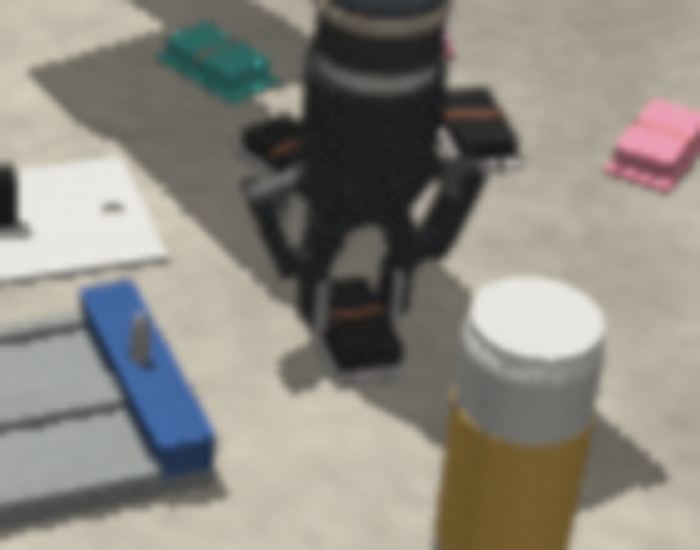

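```bash
python3 -m crank '[{"tx":-30,"ty":0,"tz":0,"wx":0,"wy":0,"wz":0},{"tx":-40,"ty":0,"tz":0,"wx":0,"wy":0,"wz":0},{"tx":-30,"ty":0,"tz":0,"wx":0.185,"wy":0,"wz":0},{"tx":0,"ty":0,"tz":0,"wx":0.185,"wy":0,"wz":0},{"tx":0,"ty":0,"tz":0,"wx":0.185,"wy":0,"wz":0},{"tx":0,"ty":0,"tz":0,"wx":0.185,"wy":0,"wz":0},{"tx":0,"ty":0,"tz":0,"wx":0.185,"wy":0,"wz":0},{"tx":0,"ty":0,"tz":0,"wx":0.185,"wy":0,"wz":0},{"tx":0,"ty":0,"tz":0,"wx":0.185,"wy":0,"wz":0},{"tx":0,"ty":0,"tz":0,"wx":0.183,"wy":0,"wz":0},{"tx":0,"ty":0,"tz":0,"wx":0,"wy":0,"wz":0}]'
python3 -c "
from h import *
print(observe()['opening'],go(648.2,40.2,60,.044))"
```

```text
time: 9.78
tcp_pos: [578.6, 228.0, 129.0]
orientation: [0.488, 0.512, -0.489, 0.511]
contact_force: [-0.6, 0.4, -2.8]
opening: 35.9
35.85635445571412 wx 0.002  tx 68.9 ty 61.4 tz 190.6  tiltx -0.002 -0.001 jaw 0.046 q6 1.79
```

```bash
python3 -m crank '[{"tx":0,"ty":10.2,"tz":31.8,"wx":0,"wy":0,"wz":0},{"tx":0,"ty":10.2,"tz":31.8,"wx":0,"wy":0,"wz":0},{"tx":0,"ty":10.2,"tz":31.8,"wx":0,"wy":0,"wz":0},{"tx":0,"ty":10.2,"tz":31.8,"wx":0,"wy":0,"wz":0},{"tx":20,"ty":10.2,"tz":31.8,"wx":0,"wy":0,"wz":0},{"tx":30,"ty":10.2,"tz":31.8,"wx":0,"wy":0,"wz":0},{"tx":0,"ty":0,"tz":0,"wx":0,"wy":0,"wz":0},{"tx":0,"ty":0,"tz":0,"wx":0,"wy":0,"wz":0}]'
python3 -c "
from h import *
print(go(648.2,40.2,49,.044))"
```

```text
time: 10.78
tcp_pos: [648.5, 40.5, 79.8]
orientation: [0.488, 0.512, -0.489, 0.511]
contact_force: [1.1, -0.1, -2.6]
opening: 36.1
wx 0.002  tx 30.8 ty -0.2 tz 0.4  tiltx -0.001 0.001 jaw 0.046 q6 1.48
```

```bash
python3 -m crank '[{"tx":15,"ty":0,"tz":0,"wx":0,"wy":0,"wz":0},{"tx":10,"ty":0,"tz":0,"wx":0,"wy":0,"wz":0},{"tx":5,"ty":0,"tz":0,"wx":0,"wy":0,"wz":0},{"tx":2,"ty":0,"tz":0,"wx":0,"wy":0,"wz":0},{"tx":0,"ty":0,"tz":0,"wx":0,"wy":0,"wz":0}]'
python3 -m crank '[{"tx":2,"ty":0,"tz":0,"wx":0,"wy":0,"wz":0},{"tx":0,"ty":0,"tz":0,"wx":0,"wy":0,"wz":0}]'
```

```text
time: 11.4
tcp_pos: [649.0, 40.3, 48.3]
orientation: [0.489, 0.511, -0.489, 0.511]
contact_force: [0.0, -0.3, -3.7]
opening: 35.8
time: 11.65
tcp_pos: [649.1, 40.2, 46.5]
orientation: [0.489, 0.511, -0.489, 0.511]
contact_force: [-0.1, -0.0, -2.7]
opening: 36.3
```

```bash
python3 -m crank '[{"tx":1.5,"ty":0,"tz":0,"wx":0,"wy":0,"wz":0},{"tx":0,"ty":0,"tz":0,"wx":0,"wy":0,"wz":0}]'
python3 -m crank '[{"tx":0,"ty":0,"tz":0,"wx":0,"wy":0,"wz":0},{"tx":0,"ty":0,"tz":0,"wx":0,"wy":0,"wz":0},{"tx":0,"ty":0,"tz":0,"wx":0,"wy":0,"wz":0},{"tx":-20,"ty":0,"tz":0,"wx":0,"wy":0,"wz":0},{"tx":-40,"ty":0,"tz":0,"wx":0,"wy":0,"wz":0},{"tx":-30,"ty":0,"tz":-20,"wx":0,"wy":0,"wz":0},{"tx":0,"ty":0,"tz":-45,"wx":0,"wy":0,"wz":0},{"tx":0,"ty":0,"tz":-45,"wx":0,"wy":0,"wz":0},{"tx":0,"ty":-30,"tz":-45,"wx":0,"wy":0,"wz":0},{"tx":0,"ty":-30,"tz":-20,"wx":-0.18,"wy":0,"wz":0},{"tx":0,"ty":0,"tz":0,"wx":-0.18,"wy":0,"wz":0},{"tx":0,"ty":0,"tz":0,"wx":-0.18,"wy":0,"wz":0},{"tx":0,"ty":0,"tz":0,"wx":-0.18,"wy":0,"wz":0},{"tx":0,"ty":0,"tz":0,"wx":-0.18,"wy":0,"wz":0},{"tx":0,"ty":0,"tz":0,"wx":-0.18,"wy":0,"wz":0},{"tx":0,"ty":0,"tz":0,"wx":-0.18,"wy":0,"wz":0},{"tx":0,"ty":0,"tz":0,"wx":-0.18,"wy":0,"wz":0}]' -0.2
python3 - <<'E'
from h import *
for p in pads("top"): 
    if p[2].max()<60: print(p)
r=shot("top");cv2.imwrite('pics/t1.png',cv2.resize(r["frame"][90:330,110:430,::-1],None,fx=2.5,fy=2.5,interpolation=cv2.INTER_CUBIC))
print(go(405.7,259.4,100,1.9))
E
```

```text
time: 11.9
tcp_pos: [649.0, 40.2, 44.8]
orientation: [0.489, 0.511, -0.489, 0.511]
contact_force: [0.1, -1.0, -3.3]
opening: 35.9
time: 14.02
tcp_pos: [581.9, 212.6, 136.9]
orientation: [0.029, 0.706, -0.028, 0.707]
contact_force: [-0.3, -0.2, -0.4]
opening: 51.5
(array([ 4.0098e+02,  3.8400e+02, -8.0000e-02]), np.float64(0.073), array([25., 24., 23.]), 0.67)
(array([648.06,  40.84,  -1.51]), np.float64(0.071), array([27., 25., 24.]), 0.67)
wx -0.419  tx 36.2 ty 101.2 tz -151.7  tiltx 0.002 0.001 jaw 1.481 q6 0.33
```

View pics/t1.png

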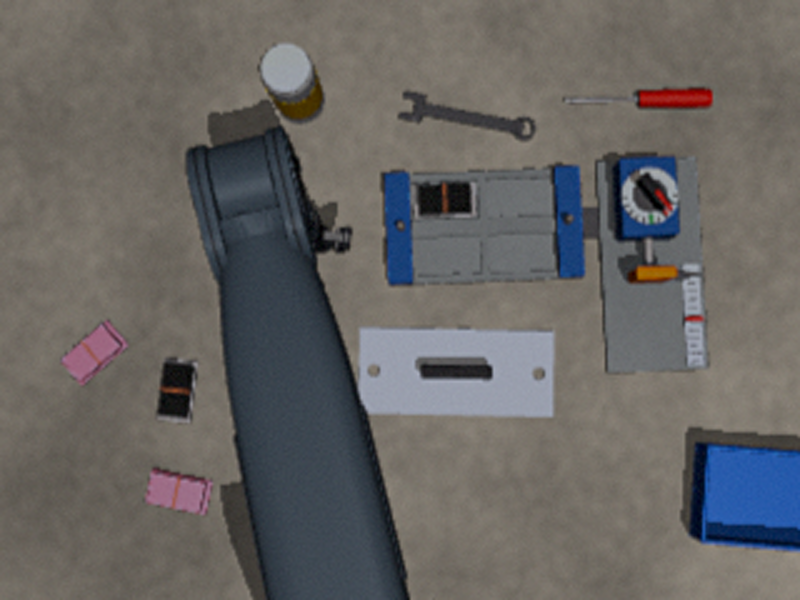

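```bash
python3 -c "
from h import *
print(go(401.2,384.2,90,1.491))"
```

```text
wx -0.010  tx 46.2 ty 156.6 tz -193.9  tiltx 0.002 0.001 jaw 1.481 q6 0.33
```

```bash
python3 -m crank '[{"tx":0,"ty":26,"tz":-32.3,"wx":-0.01,"wy":0,"wz":0},{"tx":0,"ty":26.1,"tz":-32.3,"wx":0,"wy":0,"wz":0},{"tx":0,"ty":26.1,"tz":-32.3,"wx":0,"wy":0,"wz":0},{"tx":0,"ty":26.1,"tz":-32.3,"wx":0,"wy":0,"wz":0},{"tx":0,"ty":26.1,"tz":-32.3,"wx":0,"wy":0,"wz":0},{"tx":46,"ty":26.1,"tz":-32.3,"wx":0,"wy":0,"wz":0},{"tx":0,"ty":0,"tz":0,"wx":0,"wy":0,"wz":0},{"tx":0,"ty":0,"tz":0,"wx":0,"wy":0,"wz":0}]' -0.4 60
python3 -c "
from h import *
print(go(401.2,384.2,35,1.491))"
```

```text
time: 15.18
tcp_pos: [400.9, 383.9, 89.6]
orientation: [0.028, 0.706, -0.027, 0.707]
contact_force: [0.4, 0.7, 0.4]
opening: 59.9
wx 0.002  tx 54.6 ty 0.3 tz 0.2  tiltx 0.001 0.000 jaw 1.493 q6 0.72
```

```bash
python3 -m crank '[{"tx":30,"ty":0,"tz":0,"wx":0,"wy":0,"wz":0},{"tx":20,"ty":0,"tz":0,"wx":0,"wy":0,"wz":0},{"tx":5,"ty":0,"tz":0,"wx":0,"wy":0,"wz":0},{"tx":0,"ty":0,"tz":0,"wx":0,"wy":0,"wz":0}]'
python3 -m crank '[{"tx":0,"ty":0,"tz":0,"wx":0,"wy":0,"wz":0},{"tx":0,"ty":0,"tz":0,"wx":0,"wy":0,"wz":0},{"tx":0,"ty":0,"tz":0,"wx":0,"wy":0,"wz":0},{"tx":0,"ty":0,"tz":0,"wx":0,"wy":0,"wz":0},{"tx":0,"ty":0,"tz":0,"wx":0,"wy":0,"wz":0}]' 1 60
python3 -m crank '[{"tx":-30,"ty":0,"tz":0,"wx":0,"wy":0,"wz":0},{"tx":-40,"ty":0,"tz":0,"wx":0,"wy":0,"wz":0},{"tx":-30,"ty":0,"tz":0,"wx":0.181,"wy":0,"wz":0},{"tx":0,"ty":0,"tz":0,"wx":0.181,"wy":0,"wz":0},{"tx":0,"ty":0,"tz":0,"wx":0.181,"wy":0,"wz":0},{"tx":0,"ty":0,"tz":0,"wx":0.181,"wy":0,"wz":0},{"tx":0,"ty":0,"tz":0,"wx":0.181,"wy":0,"wz":0},{"tx":0,"ty":0,"tz":0,"wx":0.181,"wy":0,"wz":0},{"tx":0,"ty":0,"tz":0,"wx":0.181,"wy":0,"wz":0},{"tx":0,"ty":0,"tz":0,"wx":0.182,"wy":0,"wz":0},{"tx":0,"ty":0,"tz":0,"wx":0,"wy":0,"wz":0}]'
python3 -c "
from h import *
print(go(576.2,37.1,80,.044))"
```

```text
time: 15.68
tcp_pos: [401.9, 383.8, 35.2]
orientation: [0.028, 0.706, -0.027, 0.707]
contact_force: [0.4, -0.1, 1.0]
opening: 59.9
time: 16.3
tcp_pos: [401.8, 384.3, 35.9]
orientation: [0.028, 0.705, -0.027, 0.708]
contact_force: [0.2, -1.3, 6.2]
opening: 35.5
time: 17.68
tcp_pos: [399.8, 383.4, 132.9]
orientation: [0.487, 0.512, -0.489, 0.512]
contact_force: [-0.3, 0.4, -2.5]
opening: 35.8
wx 0.003  tx 52.9 ty 161.1 tz 353.7  tiltx -0.001 -0.001 jaw 0.047 q6 2.17
```

```bash
python3 -m crank '[{"tx":0,"ty":16.1,"tz":35.4,"wx":0,"wy":0,"wz":0},{"tx":0,"ty":16.1,"tz":35.4,"wx":0,"wy":0,"wz":0},{"tx":0,"ty":16.1,"tz":35.4,"wx":0,"wy":0,"wz":0},{"tx":0,"ty":16.1,"tz":35.4,"wx":0,"wy":0,"wz":0},{"tx":0,"ty":16.1,"tz":35.4,"wx":0,"wy":0,"wz":0},{"tx":0,"ty":16.1,"tz":35.4,"wx":0,"wy":0,"wz":0},{"tx":0,"ty":16.1,"tz":35.4,"wx":0,"wy":0,"wz":0},{"tx":0,"ty":16.1,"tz":35.4,"wx":0,"wy":0,"wz":0},{"tx":20,"ty":16.1,"tz":35.4,"wx":0,"wy":0,"wz":0},{"tx":30,"ty":16.1,"tz":35.4,"wx":0,"wy":0,"wz":0},{"tx":0,"ty":0,"tz":0,"wx":0,"wy":0,"wz":0},{"tx":0,"ty":0,"tz":0,"wx":0,"wy":0,"wz":0}]'
python3 -c "
from h import *
print(go(576.2,37.1,49.5,.044))"
```

```text
time: 19.18
tcp_pos: [576.6, 37.6, 83.4]
orientation: [0.488, 0.512, -0.488, 0.511]
contact_force: [-0.4, 0.7, -1.7]
opening: 35.2
wx 0.003  tx 33.9 ty -0.4 tz 0.5  tiltx -0.001 0.001 jaw 0.047 q6 1.47
```

```bash
python3 -m crank '[{"tx":15,"ty":0,"tz":0,"wx":0,"wy":0,"wz":0},{"tx":10,"ty":0,"tz":0,"wx":0,"wy":0,"wz":0},{"tx":7,"ty":0,"tz":0,"wx":0,"wy":0,"wz":0},{"tx":3.5,"ty":0,"tz":0,"wx":0,"wy":0,"wz":0},{"tx":0,"ty":0,"tz":0,"wx":0,"wy":0,"wz":0}]'
python3 -m crank '[{"tx":0,"ty":0,"tz":0,"wx":0,"wy":0,"wz":0},{"tx":0,"ty":0,"tz":0,"wx":0,"wy":0,"wz":0},{"tx":0,"ty":0,"tz":0,"wx":0,"wy":0,"wz":0},{"tx":-20,"ty":0,"tz":0,"wx":0,"wy":0,"wz":0},{"tx":-40,"ty":0,"tz":0,"wx":0,"wy":0,"wz":0},{"tx":-30,"ty":0,"tz":0,"wx":0,"wy":0,"wz":0}]' -0.2
python3 - <<'E'
from h import *
for p in pads("top"): 
    if p[2].max()<60: print(p)
print(go(405.7,259.4,130,1.9))
E
```

```text
time: 19.8
tcp_pos: [577.3, 37.3, 48.4]
orientation: [0.489, 0.511, -0.488, 0.511]
contact_force: [-0.2, -0.1, -2.6]
opening: 35.9
time: 20.55
tcp_pos: [577.7, 37.2, 140.2]
orientation: [0.489, 0.511, -0.488, 0.512]
contact_force: [0.7, -0.5, 0.4]
opening: 51.0
(array([4.0539e+02, 2.5979e+02, 3.5000e-01]), np.float64(0.092), array([27., 25., 24.]), 0.57)
wx 1.287  tx 11.8 ty -266.9 tz 93.4  tiltx 0.009 -0.000 jaw 0.045 q6 1.47
```

```bash
python3 -m crank '[{"tx":0,"ty":-27,"tz":-38.4,"wx":0,"wy":0,"wz":0},{"tx":0,"ty":-27,"tz":-38.4,"wx":0,"wy":0,"wz":0},{"tx":0,"ty":-27,"tz":-38.4,"wx":0,"wy":0,"wz":0},{"tx":0,"ty":-27,"tz":-38.4,"wx":0,"wy":0,"wz":0},{"tx":0,"ty":-27,"tz":-38.4,"wx":0,"wy":0,"wz":0},{"tx":0,"ty":-27,"tz":-38.4,"wx":0,"wy":0,"wz":0},{"tx":0,"ty":0,"tz":0,"wx":-0.1705,"wy":0,"wz":0},{"tx":0,"ty":0,"tz":0,"wx":-0.1705,"wy":0,"wz":0},{"tx":0,"ty":0,"tz":0,"wx":-0.1705,"wy":0,"wz":0},{"tx":0,"ty":0,"tz":0,"wx":-0.1705,"wy":0,"wz":0},{"tx":0,"ty":0,"tz":0,"wx":-0.1705,"wy":0,"wz":0},{"tx":0,"ty":0,"tz":0,"wx":-0.1705,"wy":0,"wz":0},{"tx":0,"ty":0,"tz":0,"wx":-0.1705,"wy":0,"wz":0},{"tx":10,"ty":0,"tz":0,"wx":-0.1705,"wy":0,"wz":0},{"tx":20,"ty":0,"tz":0,"wx":-0.1705,"wy":0,"wz":0},{"tx":20,"ty":0,"tz":0,"wx":-0.1705,"wy":0,"wz":0},{"tx":0,"ty":0,"tz":0,"wx":-0.1705,"wy":0,"wz":0},{"tx":0,"ty":0,"tz":0,"wx":0,"wy":0,"wz":0}]' -0.4
python3 -c "
from h import *
print(go(405.4,259.8,35,1.92))"
```

```text
time: 22.9
tcp_pos: [404.2, 259.8, 87.0]
orientation: [-0.122, 0.697, 0.122, 0.696]
contact_force: [0.1, 0.9, -0.3]
opening: 59.8
wx -0.002  tx 52.0 ty -0.4 tz 1.2  tiltx -0.002 -0.001 jaw 1.918 q6 0.08
```

```bash
python3 -m crank '[{"tx":30,"ty":0,"tz":1,"wx":0,"wy":0,"wz":0},{"tx":17,"ty":0,"tz":0,"wx":0,"wy":0,"wz":0},{"tx":5,"ty":0,"tz":0,"wx":0,"wy":0,"wz":0},{"tx":0,"ty":0,"tz":0,"wx":0,"wy":0,"wz":0}]'
python3 -m crank '[{"tx":0,"ty":0,"tz":0,"wx":0,"wy":0,"wz":0},{"tx":0,"ty":0,"tz":0,"wx":0,"wy":0,"wz":0},{"tx":0,"ty":0,"tz":0,"wx":0,"wy":0,"wz":0},{"tx":0,"ty":0,"tz":0,"wx":0,"wy":0,"wz":0},{"tx":0,"ty":0,"tz":0,"wx":0,"wy":0,"wz":0}]' 1 60
python3 -m crank '[{"tx":-30,"ty":0,"tz":0,"wx":0,"wy":0,"wz":0},{"tx":-40,"ty":0,"tz":0,"wx":0,"wy":0,"wz":0},{"tx":-30,"ty":0,"tz":0,"wx":0.1705,"wy":0,"wz":0},{"tx":0,"ty":0,"tz":0,"wx":0.1705,"wy":0,"wz":0},{"tx":0,"ty":0,"tz":0,"wx":0.1705,"wy":0,"wz":0},{"tx":0,"ty":0,"tz":0,"wx":0.1705,"wy":0,"wz":0},{"tx":0,"ty":0,"tz":0,"wx":0.1705,"wy":0,"wz":0},{"tx":0,"ty":0,"tz":0,"wx":0.1705,"wy":0,"wz":0},{"tx":0,"ty":0,"tz":0,"wx":0.1705,"wy":0,"wz":0},{"tx":0,"ty":0,"tz":0,"wx":0.1705,"wy":0,"wz":0},{"tx":0,"ty":0,"tz":0,"wx":0.1705,"wy":0,"wz":0},{"tx":0,"ty":0,"tz":0,"wx":0.1705,"wy":0,"wz":0},{"tx":0,"ty":0,"tz":0,"wx":0.1705,"wy":0,"wz":0},{"tx":0,"ty":0,"tz":0,"wx":0,"wy":0,"wz":0}]'
python3 -c "
from h import *
print(go(580.4,-60.9,80,.044))"
```

```text
time: 23.4
tcp_pos: [405.8, 260.4, 36.2]
orientation: [-0.123, 0.697, 0.123, 0.696]
contact_force: [0.5, -1.1, -0.1]
opening: 59.8
time: 24.02
tcp_pos: [407.1, 260.7, 38.0]
orientation: [-0.123, 0.695, 0.123, 0.697]
contact_force: [-0.5, -1.5, 4.8]
opening: 35.2
time: 25.78
tcp_pos: [405.4, 260.4, 135.5]
orientation: [0.488, 0.512, -0.489, 0.511]
contact_force: [-0.1, 0.6, -3.3]
opening: 34.9
wx 0.003  tx 55.3 ty 160.8 tz 328.7  tiltx -0.001 -0.000 jaw 0.047 q6 1.96
```

```bash
python3 -m crank '[{"tx":0,"ty":16.1,"tz":32.9,"wx":0,"wy":0,"wz":0},{"tx":0,"ty":16.1,"tz":32.9,"wx":0,"wy":0,"wz":0},{"tx":0,"ty":16.1,"tz":32.9,"wx":0,"wy":0,"wz":0},{"tx":0,"ty":16.1,"tz":32.9,"wx":0,"wy":0,"wz":0},{"tx":0,"ty":16.1,"tz":32.9,"wx":0,"wy":0,"wz":0},{"tx":0,"ty":16.1,"tz":32.9,"wx":0,"wy":0,"wz":0},{"tx":0,"ty":16.1,"tz":32.9,"wx":0,"wy":0,"wz":0},{"tx":0,"ty":16.1,"tz":32.9,"wx":0,"wy":0,"wz":0},{"tx":20,"ty":16.1,"tz":32.9,"wx":0,"wy":0,"wz":0},{"tx":30,"ty":16.1,"tz":32.9,"wx":0,"wy":0,"wz":0},{"tx":0,"ty":0,"tz":0,"wx":0,"wy":0,"wz":0},{"tx":0,"ty":0,"tz":0,"wx":0,"wy":0,"wz":0}]'
python3 -c "
from h import *
print(go(580.4,-60.9,50.5,.044))"
```

```text
time: 27.28
tcp_pos: [581.0, -60.5, 85.8]
orientation: [0.488, 0.512, -0.488, 0.511]
contact_force: [0.2, -0.1, -1.7]
opening: 35.1
wx 0.002  tx 35.3 ty -0.5 tz 0.4  tiltx -0.001 0.001 jaw 0.046 q6 1.31
```

```bash
python3 -m crank '[{"tx":15,"ty":-0.7,"tz":0,"wx":0,"wy":0,"wz":0},{"tx":10,"ty":0,"tz":0,"wx":0,"wy":0,"wz":0},{"tx":7,"ty":0,"tz":0,"wx":0,"wy":0,"wz":0},{"tx":4,"ty":0,"tz":0,"wx":0,"wy":0,"wz":0},{"tx":0,"ty":0,"tz":0,"wx":0,"wy":0,"wz":0}]'
python3 -m crank '[{"tx":0,"ty":0,"tz":0,"wx":0,"wy":0,"wz":0},{"tx":0,"ty":0,"tz":0,"wx":0,"wy":0,"wz":0},{"tx":0,"ty":0,"tz":0,"wx":0,"wy":0,"wz":0},{"tx":-20,"ty":0,"tz":0,"wx":0,"wy":0,"wz":0},{"tx":-40,"ty":0,"tz":0,"wx":0,"wy":0,"wz":0},{"tx":-30,"ty":-20,"tz":10,"wx":0,"wy":0,"wz":0},{"tx":0,"ty":-50,"tz":30,"wx":0,"wy":0,"wz":0},{"tx":0,"ty":-50,"tz":30,"wx":0,"wy":0,"wz":0},{"tx":0,"ty":-50,"tz":30,"wx":0,"wy":0,"wz":0},{"tx":0,"ty":-20,"tz":30,"wx":0,"wy":0,"wz":0},{"tx":0,"ty":0,"tz":0,"wx":0,"wy":0,"wz":0}]' -0.2
python3 - <<'E'
from h import *
for p in pads("top",12): 
    if p[2].max()<60: print(p)
r=shot("top");d=masks("top","cover")
if d:
    w=W(r,d[0]["pixel"],6);print("cover",fit([(r,d[0]["mask"])],COV,[w[0],w[1],np.pi/2]))
cv2.imwrite('pics/t2.png',cv2.resize(r["frame"][130:290,230:430,::-1],None,fx=3.5,fy=3.5,interpolation=cv2.INTER_CUBIC))
print(go(426.3,26.2,130,-.02))
E
```

```text
time: 27.9
tcp_pos: [581.0, -60.9, 50.4]
orientation: [0.489, 0.511, -0.489, 0.511]
contact_force: [-0.4, -0.4, -2.2]
opening: 35.2
time: 29.28
tcp_pos: [395.9, -201.1, 140.8]
orientation: [0.49, 0.51, -0.49, 0.511]
contact_force: [-0.0, -0.1, -0.9]
opening: 51.1
(array([645.55,  39.91,  -1.49]), np.float64(0.092), array([28., 25., 25.]), 0.75)
(array([577.27, -58.94,  -1.56]), np.float64(0.104), array([24., 24., 23.]), 0.73)
(array([573.66,  37.73,   1.57]), np.float64(0.061), array([26., 25., 24.]), 0.71)
cover (array([425.89632719,  24.14145587,   1.54994228]), np.float64(0.035572300295857985))
wx 0.066  tx 10.5 ty 24.3 tz -225.6  tiltx 0.000 0.000 jaw 0.046 q6 0.91
```

View pics/t2.png

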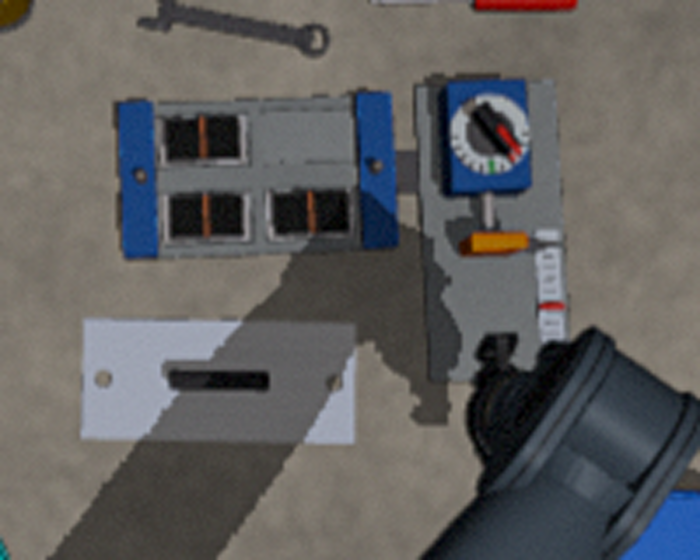

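```bash
python3 -m crank '[{"tx":0,"ty":0,"tz":0,"wx":0.067,"wy":0,"wz":0},{"tx":0,"ty":3.5,"tz":-32,"wx":0,"wy":0,"wz":0},{"tx":0,"ty":3.5,"tz":-32,"wx":0,"wy":0,"wz":0},{"tx":0,"ty":3.5,"tz":-32,"wx":0,"wy":0,"wz":0},{"tx":0,"ty":3.5,"tz":-32,"wx":0,"wy":0,"wz":0},{"tx":0,"ty":3.5,"tz":-32,"wx":0,"wy":0,"wz":0},{"tx":0,"ty":3.5,"tz":-32,"wx":0,"wy":0,"wz":0},{"tx":30,"ty":3.5,"tz":-32.4,"wx":0,"wy":0,"wz":0},{"tx":20,"ty":0,"tz":0,"wx":0,"wy":0,"wz":0},{"tx":0,"ty":0,"tz":0,"wx":0,"wy":0,"wz":0}]' -0.2 80
python3 -c "
from h import *
print(go(426,25,37,-.021))"
```

```text
time: 30.72
tcp_pos: [424.7, 26.0, 88.5]
orientation: [-0.504, -0.496, 0.506, -0.494]
contact_force: [0.3, -0.0, 0.6]
opening: 51.3
wx 0.002  tx 51.5 ty 1.5 tz 1.0  tiltx -0.004 0.001 jaw -0.019 q6 1.49
```

```bash
python3 -m crank '[{"tx":30,"ty":1.3,"tz":1,"wx":0,"wy":0,"wz":0},{"tx":15,"ty":0,"tz":0,"wx":0,"wy":0,"wz":0},{"tx":5,"ty":0,"tz":0,"wx":0,"wy":0,"wz":0},{"tx":0,"ty":0,"tz":0,"wx":0,"wy":0,"wz":0}]'
python3 -m crank '[{"tx":0,"ty":0,"tz":0,"wx":0,"wy":0,"wz":0},{"tx":0,"ty":0,"tz":0,"wx":0,"wy":0,"wz":0},{"tx":0,"ty":0,"tz":0,"wx":0,"wy":0,"wz":0},{"tx":0,"ty":0,"tz":0,"wx":0,"wy":0,"wz":0},{"tx":0,"ty":0,"tz":0,"wx":0,"wy":0,"wz":0},{"tx":0,"ty":0,"tz":0,"wx":0,"wy":0,"wz":0},{"tx":0,"ty":0,"tz":0,"wx":0,"wy":0,"wz":0}]' 1 90
python3 -m crank '[{"tx":-5,"ty":0,"tz":0,"wx":0,"wy":0,"wz":0},{"tx":-20,"ty":0,"tz":0,"wx":0,"wy":0,"wz":0},{"tx":-35,"ty":0,"tz":0,"wx":0,"wy":0,"wz":0},{"tx":-30,"ty":0,"tz":0,"wx":-0.065,"wy":0,"wz":0},{"tx":-10,"ty":0,"tz":0,"wx":0,"wy":0,"wz":0},{"tx":0,"ty":0,"tz":0,"wx":0,"wy":0,"wz":0}]'
python3 -c "
from h import *
print(go(614.3,-10.3,140,.044))"
```

```text
time: 31.22
tcp_pos: [427.8, 23.3, 40.7]
orientation: [0.506, 0.494, -0.505, 0.494]
contact_force: [1.2, 0.6, -0.8]
opening: 51.3
time: 32.1
tcp_pos: [428.6, 23.3, 41.5]
orientation: [0.506, 0.494, -0.505, 0.495]
contact_force: [0.1, 0.2, 4.8]
opening: 16.6
time: 32.85
tcp_pos: [427.3, 23.4, 139.7]
orientation: [0.489, 0.511, -0.49, 0.51]
contact_force: [-0.1, 0.0, -4.5]
opening: 16.5
wx -0.002  tx -0.5 ty 185.3 tz 41.9  tiltx -0.001 0.000 jaw 0.042 q6 1.43
```

```bash
python3 -m crank '[{"tx":0,"ty":26.5,"tz":6,"wx":0,"wy":0,"wz":0},{"tx":0,"ty":26.5,"tz":6,"wx":0,"wy":0,"wz":0},{"tx":0,"ty":26.5,"tz":6,"wx":0,"wy":0,"wz":0},{"tx":0,"ty":26.5,"tz":6,"wx":0,"wy":0,"wz":0},{"tx":0,"ty":26.5,"tz":6,"wx":0,"wy":0,"wz":0},{"tx":0,"ty":26.5,"tz":6,"wx":0,"wy":0,"wz":0},{"tx":20,"ty":26.3,"tz":6,"wx":0.002,"wy":0,"wz":0},{"tx":0,"ty":0,"tz":0,"wx":0,"wy":0,"wz":0},{"tx":0,"ty":0,"tz":0,"wx":0,"wy":0,"wz":0}]'
python3 - <<'E'
from h import *
print(observe()["contact_force"],go(614.3,-10.3,140,.044))
r=shot("top");cv2.imwrite("pics/c1raw.png",r["frame"][:,:,::-1])
cv2.imwrite('pics/c1.png',cv2.resize(r["frame"][150:210,245:365,::-1],None,fx=6,fy=6,interpolation=cv2.INTER_CUBIC))
s=shot("scene");cv2.imwrite('pics/c1s.png',cv2.resize(s["frame"][190:290,190:350,::-1],None,fx=5,fy=5,interpolation=cv2.INTER_CUBIC))
E
```

```text
time: 33.98
tcp_pos: [612.7, -10.3, 117.9]
orientation: [0.489, 0.512, -0.491, 0.509]
contact_force: [-0.2, 0.7, -3.9]
opening: 16.8
[-0.23747223  0.69963324 -3.90519392] wx -0.003  tx -22.1 ty 1.5 tz 0.0  tiltx -0.005 0.001 jaw 0.041 q6 1.40
```

View pics/c1.png

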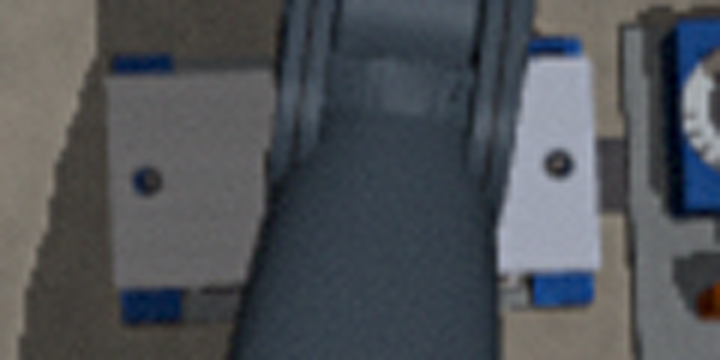

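View pics/c1s.png

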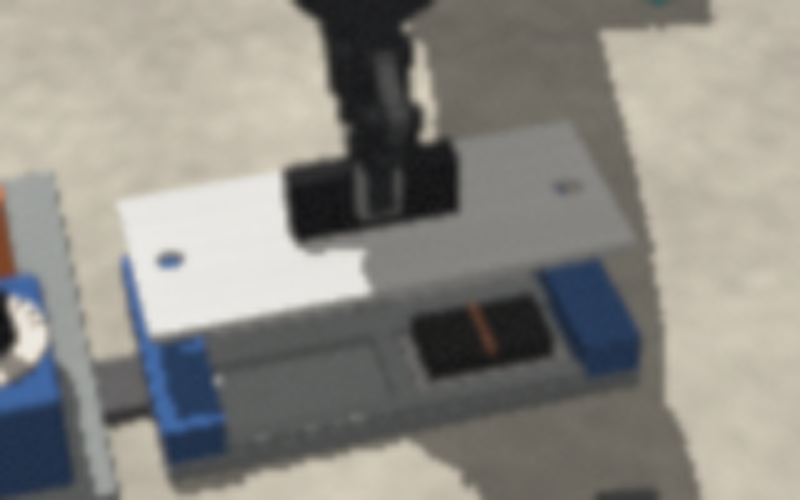

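Run:
```python
from h import *
r=shot("top")
px=lambda u,v:(np.array([u,v])+.5)/6-.5+[245,150]
g=r["frame"].astype(int)
L=W(r,px(147,180.5),82);Rr=W(r,px(557.5,163),82);print(L,Rr,(L+Rr)/2,np.arctan2(-(L-Rr)[0],(L-Rr)[1]),np.linalg.norm(L-Rr))
R=[614.33,-10.33,.0437];st=T(R,np.array([[0,106,66],[0,-106,66.]]))
print(st, ((proj(r,st)-[245,150]+.5)*6-.5).round(1))
for d in models.landmark_of("top","cover"): print(d["confidence"],W(r,d["pixel"],76))
c=g[176:186,264:276].sum(2)//3;print(c);print(g[173:182,333:344].sum(2)//3)
```

```text
[606.501835    96.87517688  82.        ] [ 615.67968402 -114.07686221   82.        ] [611.09075951  -8.60084267  82.        ] 0.043479384660956695 211.15159413494
[[ 609.6992742    95.56880254   66.        ]
 [ 618.9607258  -116.22880254   66.        ]] [[150.4 178.4]
 [558.2 160.9]]
0.58 [607.54829219  -9.84811174  76.        ]
0.18 [566.21191719 -63.15511026  76.        ]
[[ 97  97  99  99  93  92  97  99  99  97  97  98]
 [101 101 100  89  78  71  80  92 100  99  96  99]
 [ 99  99  97  62  39  43  41  68  95  96  99 100]
 [ 98  99  96  53  33  47  53  52  94  98  99  97]
 [ 97  99  95  56  34  46  49  57  93 101  99  97]
 [ 97  99  99  76  55  46  49  75  96  97  97  94]
 [100 100 101  94  82  77  77  97  99  98  98 101]
 [ 99  99 102 101 100 101  99  99  97  97  97  96]
 [ 94  97  96  96  99  97  97  98  95  96  96  97]
 [ 97  96  99  97  96  99  96  96  95  98  96  98]]
[[166 165 168 169 164 164 167 166 168 167 171]
 [167 168 167 151 134 131 141 158 166 169 168]
 [167 168 158  96  51  54  71 125 162 169 169]
 [168 166 134  62  58  70  39  80 159 170 169]
 [166 168 137  62  74  77  44  91 159 168 170]
 [167 168 156  93  59  52  65 129 165 169 170]
 [164 168 167 141 125 115 130 164 170 166 170]
 [167 167 166 167 170 166 168 169 166 168 168]
 [167 166 168 164 169 168 169 166 166 167 167]]
```

Run:
```python
from h import *
r=shot("top");g=r["frame"].astype(float).mean(2);P=[]
for (a,b,c,d) in((174,186,264,275),(171,183,332,344)):
    q=g[a:b,c:d]; bg=np.median(q); w=np.clip((bg-q)/bg-.1,0,.35); yy,xx=np.mgrid[a:b,c:d]; uv=np.array([(w*xx).sum(),(w*yy).sum()])/w.sum(); print(uv,w.sum()); P.append(W(r,uv,80))
L,Q=P;print(L,Q,(L+Q)/2,np.arctan2(-(L-Q)[0],(L-Q)[1]),np.linalg.norm(L-Q),observe()["tcp_pos"])
print(go(614.3,-10.3,140,.044))
```

```text
[269.00542567 179.05267831] 6.943150684931506
[337.84986712 176.31029994] 7.404417670682731
[608.67150963  97.17706694  80.        ] [ 617.31923982 -115.39208555   80.        ] [612.99537472  -9.1075093   80.        ] 0.04065954113495077 212.7449830852683 [614.36120191 -10.47345533 121.12378173]
wx -0.003  tx -18.9 ty -0.0 tz -0.2  tiltx 0.001 -0.000 jaw 0.041 q6 1.40
```

```bash
python3 -m crank '[{"tx":0,"ty":1.3,"tz":1.2,"wx":-0.003,"wy":0,"wz":0},{"tx":5,"ty":0,"tz":0,"wx":0,"wy":0,"wz":0},{"tx":6,"ty":0,"tz":0,"wx":0,"wy":0,"wz":0},{"tx":5,"ty":0,"tz":0,"wx":0,"wy":0,"wz":0},{"tx":4,"ty":0,"tz":0,"wx":0,"wy":0,"wz":0},{"tx":0,"ty":0,"tz":0,"wx":0,"wy":0,"wz":0},{"tx":0,"ty":0,"tz":0,"wx":0,"wy":0,"wz":0}]'
python3 -m crank '[{"tx":4,"ty":0,"tz":0,"wx":0,"wy":0,"wz":0},{"tx":4,"ty":0,"tz":0,"wx":0,"wy":0,"wz":0},{"tx":0,"ty":0,"tz":0,"wx":0,"wy":0,"wz":0}]'
```

```text
time: 35.1
tcp_pos: [616.0, -11.7, 100.4]
orientation: [0.489, 0.511, -0.489, 0.511]
contact_force: [-0.1, 0.9, -3.1]
opening: 16.4
time: 35.48
tcp_pos: [615.3, -11.7, 91.5]
orientation: [0.489, 0.511, -0.489, 0.51]
contact_force: [-0.5, 0.4, -4.4]
opening: 16.2
```

```bash
python3 -m crank '[{"tx":5,"ty":0,"tz":0,"wx":0,"wy":0,"wz":0},{"tx":4,"ty":0,"tz":0,"wx":0,"wy":0,"wz":0},{"tx":3,"ty":0,"tz":0,"wx":0,"wy":0,"wz":0},{"tx":0,"ty":0,"tz":0,"wx":0,"wy":0,"wz":0}]'
python3 -m crank '[{"tx":2,"ty":0,"tz":0,"wx":0,"wy":0,"wz":0},{"tx":0,"ty":0,"tz":0,"wx":0,"wy":0,"wz":0}]'
python3 -m crank '[{"tx":1,"ty":0,"tz":0,"wx":0,"wy":0,"wz":0},{"tx":0,"ty":0,"tz":0,"wx":0,"wy":0,"wz":0}]'
```

```text
time: 35.98
tcp_pos: [615.5, -11.7, 79.7]
orientation: [0.489, 0.511, -0.489, 0.511]
contact_force: [-0.1, -0.0, -3.7]
opening: 16.6
time: 36.22
tcp_pos: [615.8, -11.7, 78.2]
orientation: [0.489, 0.511, -0.489, 0.511]
contact_force: [-0.3, 0.3, -4.6]
opening: 16.3
time: 36.48
tcp_pos: [616.0, -11.8, 77.6]
orientation: [0.489, 0.511, -0.489, 0.511]
contact_force: [-0.4, 0.3, -3.5]
opening: 16.3
```

```bash
python3 -m crank '[{"tx":1,"ty":0,"tz":0,"wx":0,"wy":0,"wz":0},{"tx":0,"ty":0,"tz":0,"wx":0,"wy":0,"wz":0},{"tx":0,"ty":0,"tz":0,"wx":0,"wy":0,"wz":0}]'
python3 -m crank '[{"tx":0,"ty":0,"tz":0,"wx":0,"wy":0,"wz":0},{"tx":0,"ty":0,"tz":0,"wx":0,"wy":0,"wz":0},{"tx":0,"ty":0,"tz":0,"wx":0,"wy":0,"wz":0},{"tx":-20,"ty":0,"tz":0,"wx":0,"wy":0,"wz":0},{"tx":-50,"ty":0,"tz":0,"wx":0,"wy":0,"wz":0},{"tx":-40,"ty":0,"tz":0,"wx":0,"wy":0,"wz":0},{"tx":0,"ty":-40,"tz":40,"wx":0,"wy":0,"wz":0},{"tx":0,"ty":-40,"tz":40,"wx":0,"wy":0,"wz":0},{"tx":0,"ty":-40,"tz":40,"wx":0,"wy":0,"wz":0},{"tx":0,"ty":0,"tz":30,"wx":0,"wy":0,"wz":0},{"tx":0,"ty":0,"tz":0,"wx":0,"wy":0,"wz":0}]' 0
python3 - <<'E'
from h import *
t=shot("top");s=shot("scene")
d=masks("top","cover");w=W(t,d[0]["pixel"],42);print("cover",fit([(t,d[0]["mask"])],COV,[w[0],w[1],np.pi/2+.04],36))
d=masks("scene","cover");
if d: print("scene",fit([(s,d[0]["mask"])],COV,[614,-10,np.pi/2+.04],36))
for n in("tare_grip","handle","gauge","pointer","mark"):
  for r,c in((t,"top"),(s,"scene")): print(n,c,[(round(d["confidence"],2),np.round(d["pixel"],1)) for d in models.landmark_of(c,n)])
a=cv2.resize(t["frame"][145:240,255:405,::-1],None,fx=4,fy=4,interpolation=cv2.INTER_CUBIC);b=cv2.resize(s["frame"][190:300,150:330,::-1],(600,366),interpolation=cv2.INTER_CUBIC)
cv2.imwrite("pics/c2.png",cv2.resize(np.vstack([a,b]),None,fx=.8,fy=.8))
E
```

```text
time: 36.85
tcp_pos: [616.1, -11.8, 77.6]
orientation: [0.489, 0.511, -0.489, 0.511]
contact_force: [-3.8, 0.6, 5.1]
opening: 16.4
time: 38.22
tcp_pos: [502.2, -168.8, 186.2]
orientation: [0.49, 0.51, -0.49, 0.51]
contact_force: [0.1, -0.2, 0.0]
opening: 42.5
cover (array([613.64233261, -10.41719638,   1.60302098]), np.float64(0.03521157932011332))
scene (array([616.6665326 , -12.13220021,   1.615666  ]), np.float64(0.07065629742033384))
tare_grip top [(0.74, array([372.3, 163.9])), (0.2, array([371. , 167.4]))]
tare_grip scene []
handle top []
handle scene [(0.8, array([183.1, 227.6])), (0.66, array([137.2, 204.7]))]
gauge top [(0.64, array([371.3, 169.5])), (0.37, array([286.3, 166.5]))]
gauge scene [(0.76, array([186.5, 259. ]))]
pointer top [(0.52, array([339.2, 179.1]))]
pointer scene [(0.59, array([161.4, 249.9])), (0.57, array([373.9, 285.4]))]
mark top []
mark scene [(0.59, array([165.3, 245.3]))]
```

View pics/c2.png

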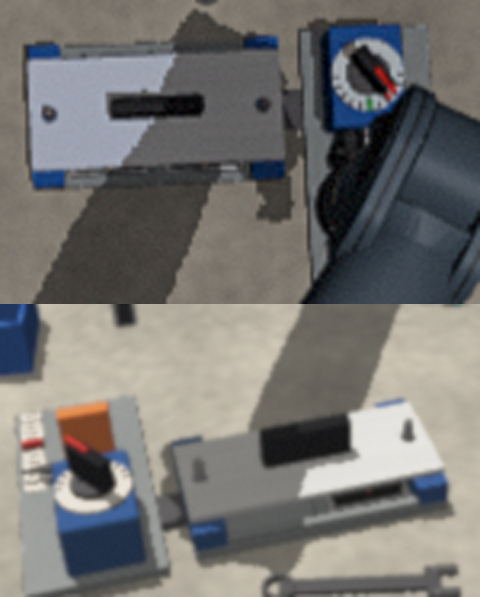

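```bash
cat >> h.py <<'E'
def knob(im,r,R=(614.33,-10.33,.0437)):
    c=proj(r,T(R,np.array([[22,-205,113.]])))[0]; x,y=np.round(c).astype(int); a=im[y-12:y+13,x-12:x+13].astype(int)
    red=(a[...,0]>110)&(a[...,1]<70)&(a[...,2]<80); yy,xx=np.nonzero(red)
    P=np.array([W(r,[u+x-12,v+y-12],115)[:2] for u,v in zip(xx,yy)]); m=P.mean(0); v=np.linalg.svd(P-m)[2][0]
    ax=T(R,np.array([[22,-205,115.]]))[0,:2]; d=m-ax; v*=np.sign(v@d)
    th=lambda q:np.arctan2(-q[1],-q[0])-R[2]
    return len(P),m,ax,"ang centroid %.3f pca %.3f"%(th(d),th(v))
E
python3 - <<'E'
from h import *
r=shot("top")
print(knob(cv2.imread("pics/top0.png")[:,:,::-1],r)); print(knob(r["frame"],r))
print(observe()["joint_pos"].round(2),go(646.9,-214.3,160,.044+.75))
for y in(.2,.5,.75): print(y)
E
```

```text
(17, array([ 632.14040549, -223.68178398]), array([ 645.2646457 , -214.17319389]), 'ang centroid 0.583 pca 0.512')
(17, array([ 632.14040549, -223.68178398]), array([ 645.2646457 , -214.17319389]), 'ang centroid 0.583 pca 0.512')
[-0.45  0.05 -0.03  1.49  0.    1.08] wx -0.750  tx 26.3 ty 67.3 tz 136.2  tiltx 0.000 -0.000 jaw 0.044 q6 1.08
0.2
0.5
0.75
```

```bash
python3 -m crank '[{"tx":0,"ty":0,"tz":0,"wx":0.162,"wy":0,"wz":0},{"tx":0,"ty":0,"tz":0,"wx":0.162,"wy":0,"wz":0},{"tx":0,"ty":0,"tz":0,"wx":0.162,"wy":0,"wz":0},{"tx":0,"ty":0,"tz":0,"wx":0.162,"wy":0,"wz":0},{"tx":0,"ty":0,"tz":0,"wx":0.162,"wy":0,"wz":0},{"tx":0,"ty":0,"tz":0,"wx":0.162,"wy":0,"wz":0},{"tx":0,"ty":0,"tz":0,"wx":0,"wy":0,"wz":0}]' 0
python3 -c "
from h import *
print(go(646.9,-214.3,160,.044+.6+1.571))"
```

```text
time: 39.85
tcp_pos: [502.5, -166.9, 186.3]
orientation: [-0.671, -0.224, 0.671, -0.224]
contact_force: [-0.3, -0.4, 0.0]
opening: 42.6
wx 0.000  tx 26.3 ty 124.6 tz -87.0  tiltx -0.000 0.000 jaw -0.926 q6 2.05
```

```bash
python3 -m crank '[{"tx":0,"ty":31.1,"tz":-21.7,"wx":0,"wy":0,"wz":0},{"tx":0,"ty":31.1,"tz":-21.7,"wx":0,"wy":0,"wz":0},{"tx":0,"ty":31.1,"tz":-21.7,"wx":0,"wy":0,"wz":0},{"tx":0,"ty":31.1,"tz":-21.7,"wx":0,"wy":0,"wz":0},{"tx":20,"ty":0,"tz":0,"wx":0,"wy":0,"wz":0},{"tx":20,"ty":0,"tz":0,"wx":0,"wy":0,"wz":0},{"tx":20,"ty":0,"tz":0,"wx":0,"wy":0,"wz":0},{"tx":13,"ty":0,"tz":0,"wx":0,"wy":0,"wz":0},{"tx":0,"ty":0,"tz":0,"wx":0,"wy":0,"wz":0}]'
python3 -c "
from h import *
print(go(646.9,-214.3,112,.044+.6+1.571))
s=shot('scene');cv2.imwrite('pics/k1.png',cv2.resize(s['frame'][190:280,140:240,::-1],None,fx=6,fy=6,interpolation=cv2.INTER_CUBIC))"
```

```text
time: 40.98
tcp_pos: [645.7, -214.0, 111.7]
orientation: [-0.67, -0.224, 0.672, -0.223]
contact_force: [-0.8, 0.0, 0.1]
opening: 42.7
wx -0.000  tx -0.3 ty 1.0 tz -0.8  tiltx -0.003 0.001 jaw -0.927 q6 2.08
```

View pics/k1.png

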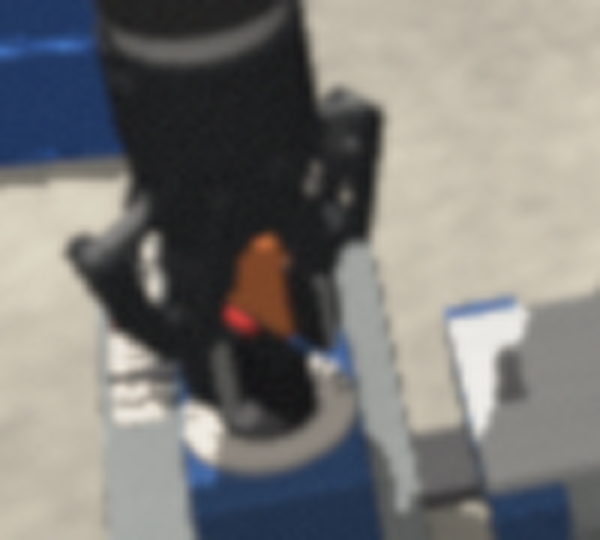

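```bash
python3 -m crank '[{"tx":0,"ty":0,"tz":0,"wx":0,"wy":0,"wz":0},{"tx":0,"ty":0,"tz":0,"wx":0,"wy":0,"wz":0},{"tx":0,"ty":0,"tz":0,"wx":0,"wy":0,"wz":0},{"tx":0,"ty":0,"tz":0,"wx":0,"wy":0,"wz":0},{"tx":0,"ty":0,"tz":0,"wx":0,"wy":0,"wz":0},{"tx":0,"ty":0,"tz":0,"wx":0,"wy":0,"wz":0}]' 1 40
python3 -m crank '[{"tx":0,"ty":0,"tz":0,"wx":0.1,"wy":0,"wz":0},{"tx":0,"ty":0,"tz":0,"wx":0.1,"wy":0,"wz":0},{"tx":0,"ty":0,"tz":0,"wx":0.1,"wy":0,"wz":0},{"tx":0,"ty":0,"tz":0,"wx":0.1,"wy":0,"wz":0},{"tx":0,"ty":0,"tz":0,"wx":0.1,"wy":0,"wz":0},{"tx":0,"ty":0,"tz":0,"wx":0.1,"wy":0,"wz":0},{"tx":0,"ty":0,"tz":0,"wx":0,"wy":0,"wz":0},{"tx":0,"ty":0,"tz":0,"wx":0,"wy":0,"wz":0}]'
python3 -c "
from h import *
print(go(646.9,-214.3,112,1.615),observe()['moment'])"
```

```text
time: 41.78
tcp_pos: [647.6, -215.2, 115.0]
orientation: [0.672, 0.222, -0.67, 0.224]
contact_force: [1.6, -1.2, 5.8]
opening: 12.9
time: 42.78
tcp_pos: [647.9, -216.0, 115.0]
orientation: [0.708, 0.014, -0.706, 0.017]
contact_force: [3.0, -5.3, 5.2]
opening: 13.0
wx -0.000  tx 3.0 ty -1.8 tz 1.0  tiltx 0.004 -0.003 jaw -1.527 q6 2.68 [-0.81889757 -0.43085242 -0.02780142]
```

```bash
python3 -m crank '[{"tx":0,"ty":0,"tz":0,"wx":0,"wy":0,"wz":0},{"tx":0,"ty":0,"tz":0,"wx":0,"wy":0,"wz":0},{"tx":0,"ty":0,"tz":0,"wx":0,"wy":0,"wz":0},{"tx":-25,"ty":0,"tz":0,"wx":0,"wy":0,"wz":0},{"tx":-45,"ty":0,"tz":0,"wx":0,"wy":0,"wz":0},{"tx":0,"ty":-9,"tz":42,"wx":0,"wy":0,"wz":0},{"tx":0,"ty":-9,"tz":42,"wx":0,"wy":0,"wz":0},{"tx":0,"ty":-9,"tz":42,"wx":0,"wy":0,"wz":0},{"tx":0,"ty":-9,"tz":42,"wx":0,"wy":0,"wz":0},{"tx":0,"ty":0,"tz":0,"wx":-0.175,"wy":0,"wz":0},{"tx":0,"ty":0,"tz":0,"wx":-0.175,"wy":0,"wz":0},{"tx":0,"ty":0,"tz":0,"wx":-0.175,"wy":0,"wz":0},{"tx":0,"ty":0,"tz":0,"wx":-0.175,"wy":0,"wz":0},{"tx":0,"ty":0,"tz":0,"wx":-0.175,"wy":0,"wz":0},{"tx":0,"ty":0,"tz":0,"wx":-0.175,"wy":0,"wz":0},{"tx":0,"ty":0,"tz":0,"wx":-0.175,"wy":0,"wz":0},{"tx":0,"ty":0,"tz":0,"wx":-0.175,"wy":0,"wz":0},{"tx":0,"ty":0,"tz":0,"wx":-0.171,"wy":0,"wz":0}]' 0
python3 - <<'E'
from h import *
t=shot("top");print(knob(t["frame"],t)); s=shot("scene")
print(go(550,-218.6,140,.044))
a=cv2.resize(t["frame"][145:225,335:405,::-1],(490,560),interpolation=cv2.INTER_CUBIC)
cv2.imwrite('pics/k2.png',a)
# mark vs pointer from first pictures
im=cv2.imread("pics/top0.png")[:,:,::-1]
hsv=cv2.cvtColor(im.copy(),cv2.COLOR_RGB2HSV);R=[614.33,-10.33,.0437]
m=((hsv[...,0]<6)|(hsv[...,0]>174))&(hsv[...,1]>120)&(hsv[...,2]>80); sub=np.zeros(m.shape,bool);sub[195:240,378:398]=1;ys,xs=np.nonzero(m&sub);print(len(xs),xs.mean(),ys.mean())
inv=lambda w:np.array([[np.cos(R[2]),np.sin(R[2])],[-np.sin(R[2]),np.cos(R[2])]])@(w[:2]-R[:2])
for z in(12,16,20,24): print(z,inv(W(t,[xs.mean(),ys.mean()],z)))
print(im[192:208,378:396].mean(2).astype(int))
E
```

```text
time: 45.02
tcp_pos: [476.9, -185.2, 182.9]
orientation: [0.488, 0.513, -0.488, 0.512]
contact_force: [0.3, -0.2, 0.3]
opening: 42.5
(18, array([ 628.73745636, -215.43203675]), array([ 645.2646457 , -214.17319389]), 'ang centroid 0.032 pca -0.095')
wx -0.001  tx 42.8 ty 71.6 tz 36.6  tiltx -0.001 0.001 jaw 0.043 q6 1.03
12 386.4166666666667 215.33333333333334
12 [-125.18241708 -261.9870053 ]
16 [-125.37119891 -261.13119202]
20 [-125.55998075 -260.27537874]
24 [-125.74876258 -259.41956545]
[[101 101 103 105 101 106 105 106 104 109 107 107 110 109 109 111 110 107]
 [104 102 104 105 104 105 103 103 104 104 104 107 114 112 108 106 107 106]
 [102 106 106 105 103 103 104 103 103 102 107 104 106 105 109 107 109 109]
 [ 99 101 104 107 100 114 126 127 129 127 130 116 111 106 108 106 108 112]
 [ 80  88 103 102  97 141 162 166 161 164 163 141 114 100 105 110 110 110]
 [ 82  85  89  91  95 139 158 161 166 166 165 141 115  88 103 111 111 110]
 [ 85  85  76  63  58  82 116 125 140 142 144 129 107  87 107 107 108 109]
 [ 89  87  80  72  61  60  66  61  70  71  72  85  88  92 107 112 111 112]
 [ 83  88  78  65  60  62  55  63  95 110 108 100  84  89 105 109 109 111]
 [ 74  77  62  68  62  88 107 120 156 164 166 154 112  79 106 113 109 111]
 [ 98  98  93  87  85 134 160 143 146 145 160 154 116  87 105 114 114 113]
 [101 106 104 103 106 159 164 124 119 124 157 156 114  93 112 114 114 115]
 [108 108 106 102 108 156 164 160 161 158 164 162 115  96 110 112 114 113]
 [104 104 106 104 105 147 162 153 152 149 155 161 115 102 111 112 112 112]
 [104 107 102 105 102 128 157 144 142 138 142 159 117 107 114 111 112 112]
 [104 105 106 103 102 131 157 161 160 162 163 164 117 108 114 110 109 111]]
```

View pics/k2.png

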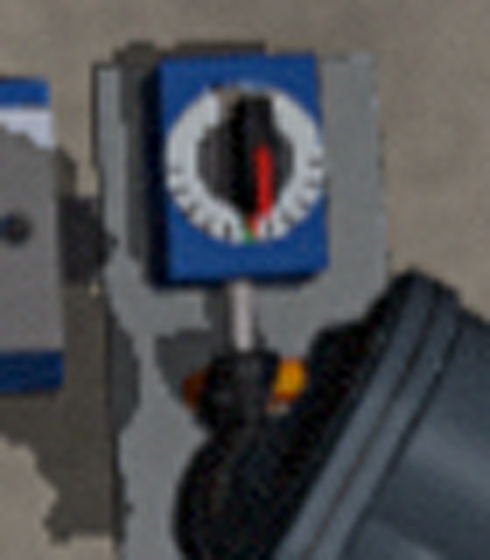

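Run:
```python
from h import *
R=[614.33,-10.33,.0437];inv=lambda w:np.array([[np.cos(R[2]),np.sin(R[2])],[-np.sin(R[2]),np.cos(R[2])]])@(w[:2]-R[:2])
for c,(x0,x1,y0,y1) in(("top",(380,395,206,226)),("scene",(150,180,232,258))):
    r=shot(c);im=cv2.imread(f"pics/{c}0.png")[:,:,::-1].astype(float)
    q=im[y0:y1,x0:x1]; w=np.clip((q[...,0]-q[...,1:].max(2))-25,0,None); yy,xx=np.mgrid[y0:y1,x0:x1]
    uv=np.array([(w*xx).sum(),(w*yy).sum()])/w.sum();print(c,uv,(w>0).sum())
    print(w.astype(int))
    for z in(14,17,20,24): print(z,inv(W(r,uv,z)).round(1))
    for t in (0,50,60,70): print(t,proj(r,T(R,np.array([[-75-t,-264,20.]])))[0].round(1))
```

```text
top [387.4227902  216.92971246] 20
[[  0   0   0   0   0   0   0   0   0   0   0   0   0   0   0]
 [  0   0   0   0   0   0   0   0   0   0   0   0   0   0   0]
 [  0   0   0   0   0   0   0   0   0   0   0   0   0   0   0]
 [  0   0   0   0   0   0   0   0   0   0   0   0   0   0   0]
 [  0   0   0   0   0   0   0   0   0   0   0   0   0   0   0]
 [  0   0   0   0   0   0   0   0   0   0   0   0   0   0   0]
 [  0   0   0   0   0   0   0   0   0   0   0   0   0   0   0]
 [  0   0   0   0   0   0   0   0   0   0   0   0   0   0   0]
 [  0   0   0   0   0   0   0   0   0   0   0   0   0   0   0]
 [  0   0   0   0   0   0   0   0   0   0   0   0   0   0   0]
 [  0   0   0   0   0  13  26  38  39  39  28   0   0   0   0]
 [  0   0   0   0  53  94 100  98  94  95  85  20   0   0   0]
 [  0   0   0   0   0   9  21  23  26  25  13   0   0   0   0]
 [  0   0   0   0   0   0   0   0   0   0   0   0   0   0   0]
 [  0   0   0   0   0   0   0   0   0   0   0   0   0   0   0]
 [  0   0   0   0   0   0   0   0   0   0   0   0   0   0   0]
 [  0   0   0   0   0   0   0   0   0   0   0   0   0   0
[... 3070 characters left out ...]
0   0
    0   0   0   0   0   0   0   0   0   0   0   0]
 [  0   0   0   0   0   0   0   0   0   0   0   0   0   0   0   0   0   0
    0   0   0   0   0   0   0   0   0   0   0   0]
 [  0   0   0   0   0   0   0   0   0   0   0   0   0   0   0   0   0   0
    0   0   0   0   0   0   0   0   0   0   0   0]
 [  0   0   0   0   0   0   0   0   0   0   0   0   0   0   0   0   0   0
    0   0   0   0   0   0   0   0   0   0   0   0]
 [  0   0   0   0   0   0   0   0   0   0   0   0   0   0   0   0   0   0
    0   0   0   0   0   0   0   0   0   0   0   0]]
14 [-139.  -234.7]
17 [-135.  -234.4]
20 [-131.1 -234.2]
24 [-125.8 -233.9]
0 [162.4 253.6]
50 [161.6 242.2]
60 [161.4 240. ]
70 [161.2 237.9]
```

```bash
python3 -m crank '[{"tx":0,"ty":24,"tz":12.2,"wx":0,"wy":0,"wz":0},{"tx":0,"ty":24,"tz":12.2,"wx":0,"wy":0,"wz":0},{"tx":0,"ty":23.6,"tz":12.2,"wx":0,"wy":0,"wz":0},{"tx":43,"ty":0,"tz":0,"wx":0,"wy":0,"wz":0},{"tx":0,"ty":0,"tz":0,"wx":0,"wy":0,"wz":0},{"tx":0,"ty":0,"tz":0,"wx":0,"wy":0,"wz":0}]' 0
python3 -c "
from h import *
print(go(550,-218.6,85,.044))
s=shot('scene');cv2.imwrite('pics/h1.png',cv2.resize(s['frame'][180:280,130:230,::-1],None,fx=5,fy=5,interpolation=cv2.INTER_CUBIC))"
```

```text
time: 45.98
tcp_pos: [550.2, -219.0, 141.0]
orientation: [0.489, 0.51, -0.489, 0.51]
contact_force: [-0.8, 0.0, -0.3]
opening: 43.0
wx -0.002  tx 56.0 ty -0.2 tz -0.4  tiltx -0.000 0.000 jaw 0.042 q6 1.04
```

View pics/h1.png

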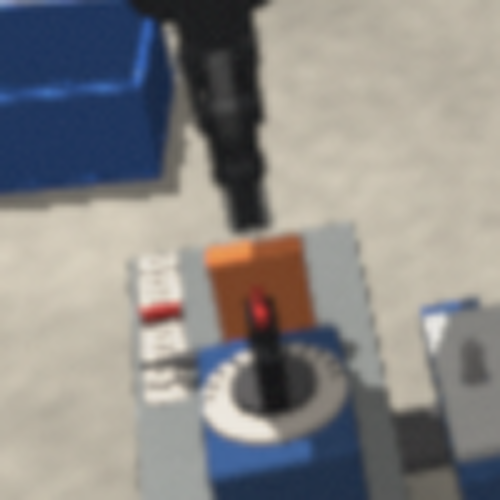

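```bash
python3 -m crank '[{"tx":25,"ty":0,"tz":0,"wx":0,"wy":0,"wz":0},{"tx":20,"ty":0,"tz":0,"wx":0,"wy":0,"wz":0},{"tx":9,"ty":0,"tz":0,"wx":0,"wy":0,"wz":0},{"tx":0,"ty":0,"tz":0,"wx":0,"wy":0,"wz":0}]'
python3 -m crank '[{"tx":0,"ty":0,"tz":0,"wx":0,"wy":0,"wz":0},{"tx":0,"ty":0,"tz":0,"wx":0,"wy":0,"wz":0},{"tx":0,"ty":0,"tz":0,"wx":0,"wy":0,"wz":0},{"tx":0,"ty":0,"tz":0,"wx":0,"wy":0,"wz":0},{"tx":0,"ty":0,"tz":0,"wx":0,"wy":0,"wz":0},{"tx":0,"ty":0,"tz":0,"wx":0,"wy":0,"wz":0},{"tx":0,"ty":0,"tz":0,"wx":0,"wy":0,"wz":0}]' 1 70
```

```text
time: 46.52
tcp_pos: [550.5, -219.2, 87.0]
orientation: [0.489, 0.51, -0.489, 0.511]
contact_force: [0.4, -0.2, 0.3]
opening: 42.3
time: 47.4
tcp_pos: [549.5, -219.7, 88.2]
orientation: [0.489, 0.51, -0.49, 0.511]
contact_force: [-5.6, 0.3, 5.7]
opening: 14.8
```

```bash
python3 -m crank '[{"tx":0,"ty":-6,"tz":0,"wx":0,"wy":0,"wz":0},{"tx":0,"ty":-6,"tz":0,"wx":0,"wy":0,"wz":0},{"tx":0,"ty":-6,"tz":0,"wx":0,"wy":0,"wz":0},{"tx":0,"ty":-6,"tz":0,"wx":0,"wy":0,"wz":0},{"tx":0,"ty":-6,"tz":0,"wx":0,"wy":0,"wz":0},{"tx":0,"ty":-6,"tz":0,"wx":0,"wy":0,"wz":0},{"tx":0,"ty":-6,"tz":0,"wx":0,"wy":0,"wz":0},{"tx":0,"ty":-6,"tz":0,"wx":0,"wy":0,"wz":0},{"tx":0,"ty":-6,"tz":0,"wx":0,"wy":0,"wz":0},{"tx":0,"ty":-1.5,"tz":0,"wx":0,"wy":0,"wz":0},{"tx":0,"ty":0,"tz":0,"wx":0,"wy":0,"wz":0},{"tx":0,"ty":0,"tz":0,"wx":0,"wy":0,"wz":0}]'
python3 - <<'E'
from h import *
s=observe();print(s["tcp_pos"],s["contact_force"])
r=shot("scene");a=cv2.resize(r["frame"][215:265,145:195,::-1],(500,500),interpolation=cv2.INTER_CUBIC)
t=shot("top");print([(d["confidence"],d["pixel"]) for d in models.landmark_of("top","mark")])
b=cv2.resize(t["frame"][195:235,370:400,::-1],(375,500),interpolation=cv2.INTER_CUBIC)
cv2.imwrite("pics/p1.png",cv2.resize(np.hstack([a,b]),None,fx=.9,fy=.9))
E
```

```text
time: 48.9
tcp_pos: [498.8, -221.9, 88.2]
orientation: [0.491, 0.508, -0.487, 0.513]
contact_force: [8.2, 0.7, 0.5]
opening: 14.7
[ 498.82364425 -221.86367338   88.21598312] [8.17137748 0.69821345 0.49777922]
[]
```

View pics/p1.png

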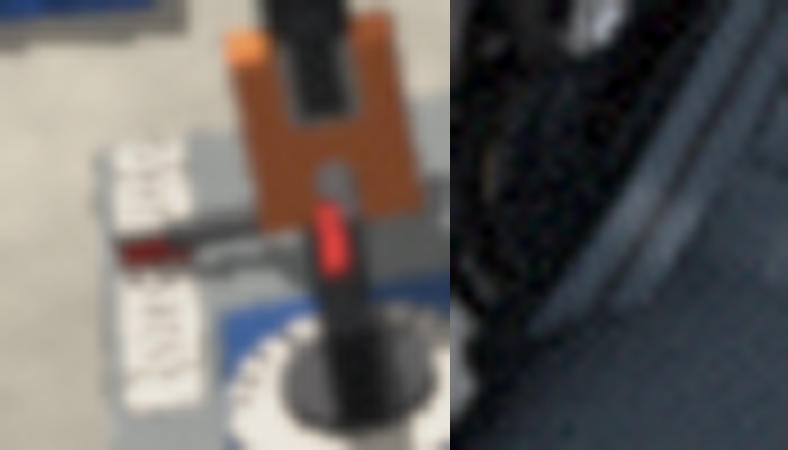

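```bash
python3 -m crank '[{"tx":0,"ty":-2.5,"tz":0,"wx":0,"wy":0,"wz":0},{"tx":0,"ty":-2.5,"tz":0,"wx":0,"wy":0,"wz":0},{"tx":0,"ty":0,"tz":0,"wx":0,"wy":0,"wz":0},{"tx":0,"ty":0,"tz":0,"wx":0,"wy":0,"wz":0},{"tx":0,"ty":0,"tz":0,"wx":0,"wy":0,"wz":0}]'
python3 - <<'E'
from h import *
s=observe();print(s["tcp_pos"],s["contact_force"])
R=[614.33,-10.33,.0437]
r=shot("scene");im0=cv2.imread("pics/scene0.png")
a=cv2.resize(im0[230:265,148:183],(390,390),interpolation=cv2.INTER_CUBIC);b=cv2.resize(r["frame"][230:265,148:183,::-1],(390,390),interpolation=cv2.INTER_CUBIC)
cv2.imwrite("pics/p2.png",np.hstack([a,b]))
for z in(20,25,30,35,40): print(z,[proj(r,T(R,np.array([[-75-t,-264,z*1.]])))[0].round(1) for t in(0,51,56)])
print([(round(d["confidence"],2),d["pixel"]) for d in models.landmark_of("scene","pointer")])
E
```

```text
time: 49.68
tcp_pos: [494.1, -222.1, 88.2]
orientation: [0.491, 0.508, -0.487, 0.514]
contact_force: [8.9, 1.1, -0.2]
opening: 14.8
[ 494.09516231 -222.06558005   88.22598789] [ 8.91964142  1.06261557 -0.16393852]
20 [array([162.4, 253.6]), array([161.5, 242. ]), array([161.5, 240.9])]
25 [array([162. , 252.2]), array([161.2, 240.6]), array([161.1, 239.5])]
30 [array([161.7, 250.8]), array([160.9, 239.2]), array([160.8, 238.1])]
35 [array([161.4, 249.3]), array([160.6, 237.8]), array([160.5, 236.7])]
40 [array([161. , 247.9]), array([160.2, 236.4]), array([160.1, 235.3])]
[(0.57, [160.1, 241.7]), (0.29, [182.3, 218.3])]
```

View pics/p2.png

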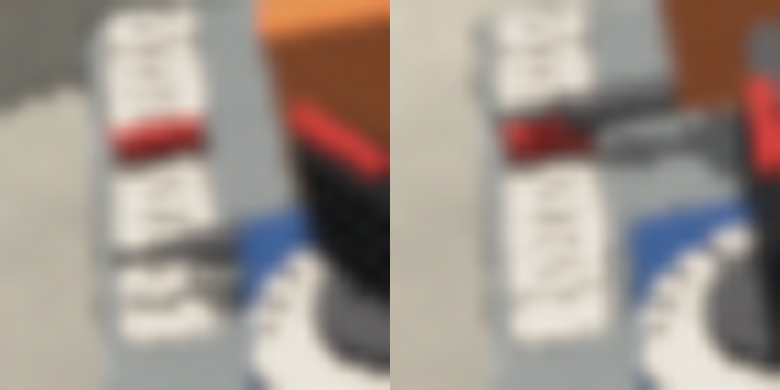

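```bash
python3 -m crank '[{"tx":0,"ty":-0.6,"tz":0,"wx":0,"wy":0,"wz":0},{"tx":0,"ty":0,"tz":0,"wx":0,"wy":0,"wz":0},{"tx":0,"ty":0,"tz":0,"wx":0,"wy":0,"wz":0},{"tx":0,"ty":0,"tz":0,"wx":0,"wy":0,"wz":0},{"tx":0,"ty":0,"tz":0,"wx":0,"wy":0,"wz":0},{"tx":0,"ty":0,"tz":0,"wx":0,"wy":0,"wz":0},{"tx":0,"ty":0,"tz":0,"wx":0,"wy":0,"wz":0},{"tx":0,"ty":0,"tz":0,"wx":0,"wy":0,"wz":0},{"tx":0,"ty":0,"tz":0,"wx":0,"wy":0,"wz":0},{"tx":0,"ty":0,"tz":0,"wx":0,"wy":0,"wz":0},{"tx":0,"ty":0,"tz":0,"wx":0,"wy":0,"wz":0},{"tx":0,"ty":0,"tz":0,"wx":0,"wy":0,"wz":0},{"tx":0,"ty":0,"tz":0,"wx":0,"wy":0,"wz":0},{"tx":0,"ty":0,"tz":0,"wx":0,"wy":0,"wz":0},{"tx":0,"ty":0,"tz":0,"wx":0,"wy":0,"wz":0},{"tx":0,"ty":0,"tz":0,"wx":0,"wy":0,"wz":0},{"tx":0,"ty":0,"tz":0,"wx":0,"wy":0,"wz":0},{"tx":0,"ty":0,"tz":0,"wx":0,"wy":0,"wz":0},{"tx":0,"ty":0,"tz":0,"wx":0,"wy":0,"wz":0},{"tx":0,"ty":0,"tz":0,"wx":0,"wy":0,"wz":0}]'
python3 -m crank '[{"tx":0,"ty":0,"tz":0,"wx":0,"wy":0,"wz":0},{"tx":0,"ty":0,"tz":0,"wx":0,"wy":0,"wz":0},{"tx":0,"ty":0,"tz":0,"wx":0,"wy":0,"wz":0},{"tx":0,"ty":0,"tz":0,"wx":0,"wy":0,"wz":0},{"tx":0,"ty":0,"tz":0,"wx":0,"wy":0,"wz":0},{"tx":0,"ty":0,"tz":0,"wx":0,"wy":0,"wz":0},{"tx":0,"ty":0,"tz":0,"wx":0,"wy":0,"wz":0},{"tx":0,"ty":0,"tz":0,"wx":0,"wy":0,"wz":0},{"tx":0,"ty":0,"tz":0,"wx":0,"wy":0,"wz":0},{"tx":0,"ty":0,"tz":0,"wx":0,"wy":0,"wz":0},{"tx":0,"ty":0,"tz":0,"wx":0,"wy":0,"wz":0},{"tx":0,"ty":0,"tz":0,"wx":0,"wy":0,"wz":0},{"tx":0,"ty":0,"tz":0,"wx":0,"wy":0,"wz":0},{"tx":0,"ty":0,"tz":0,"wx":0,"wy":0,"wz":0},{"tx":0,"ty":0,"tz":0,"wx":0,"wy":0,"wz":0},{"tx":0,"ty":0,"tz":0,"wx":0,"wy":0,"wz":0},{"tx":0,"ty":0,"tz":0,"wx":0,"wy":0,"wz":0},{"tx":0,"ty":0,"tz":0,"wx":0,"wy":0,"wz":0},{"tx":0,"ty":0,"tz":0,"wx":0,"wy":0,"wz":0},{"tx":0,"ty":0,"tz":0,"wx":0,"wy":0,"wz":0}]'
python3 -m crank '[{"tx":0,"ty":0,"tz":0,"wx":0,"wy":0,"wz":0},{"tx":0,"ty":0,"tz":0,"wx":0,"wy":0,"wz":0},{"tx":0,"ty":0,"tz":0,"wx":0,"wy":0,"wz":0},{"tx":0,"ty":0,"tz":0,"wx":0,"wy":0,"wz":0},{"tx":0,"ty":0,"tz":0,"wx":0,"wy":0,"wz":0},{"tx":0,"ty":0,"tz":0,"wx":0,"wy":0,"wz":0},{"tx":0,"ty":0,"tz":0,"wx":0,"wy":0,"wz":0},{"tx":0,"ty":0,"tz":0,"wx":0,"wy":0,"wz":0}]'
```

```text
time: 52.28
tcp_pos: [493.6, -222.1, 88.2]
orientation: [0.491, 0.508, -0.487, 0.514]
contact_force: [9.7, 1.8, -0.6]
opening: 14.7
time: 54.78
tcp_pos: [493.6, -222.1, 88.2]
orientation: [0.491, 0.508, -0.487, 0.514]
contact_force: [9.2, 0.9, 0.1]
opening: 14.6
time: 55.78
tcp_pos: [493.6, -222.1, 88.2]
orientation: [0.491, 0.508, -0.487, 0.514]
contact_force: [9.0, 1.2, 0.3]
opening: 14.7
```

```bash
python3 -m crank '[{"tx":0,"ty":7,"tz":0,"wx":0,"wy":0,"wz":0},{"tx":0,"ty":7,"tz":0,"wx":0,"wy":0,"wz":0},{"tx":0,"ty":7,"tz":0,"wx":0,"wy":0,"wz":0},{"tx":0,"ty":7,"tz":0,"wx":0,"wy":0,"wz":0},{"tx":0,"ty":7,"tz":0,"wx":0,"wy":0,"wz":0},{"tx":0,"ty":7,"tz":0,"wx":0,"wy":0,"wz":0},{"tx":0,"ty":7,"tz":0,"wx":0,"wy":0,"wz":0},{"tx":0,"ty":7,"tz":0,"wx":0,"wy":0,"wz":0},{"tx":0,"ty":3.5,"tz":0,"wx":0,"wy":0,"wz":0},{"tx":0,"ty":0,"tz":0,"wx":0,"wy":0,"wz":0},{"tx":0,"ty":0,"tz":0,"wx":0,"wy":0,"wz":0}]'
python3 -m crank '[{"tx":0,"ty":0,"tz":0,"wx":0,"wy":0,"wz":0},{"tx":0,"ty":0,"tz":0,"wx":0,"wy":0,"wz":0},{"tx":0,"ty":0,"tz":0,"wx":0,"wy":0,"wz":0},{"tx":0,"ty":0,"tz":0,"wx":0,"wy":0,"wz":0},{"tx":-25,"ty":0,"tz":0,"wx":0,"wy":0,"wz":0},{"tx":-40,"ty":0,"tz":0,"wx":0,"wy":0,"wz":0},{"tx":-30,"ty":0,"tz":0,"wx":0,"wy":0,"wz":0},{"tx":0,"ty":-40,"tz":-10,"wx":0,"wy":0,"wz":0},{"tx":0,"ty":-40,"tz":-10,"wx":0,"wy":0,"wz":0},{"tx":0,"ty":0,"tz":0,"wx":0,"wy":0,"wz":0},{"tx":0,"ty":0,"tz":0,"wx":0,"wy":0,"wz":0}]' 0
python3 - <<'E'
from h import *
s=observe();print(s["tcp_pos"],s["contact_force"])
t=shot("top");print(knob(t["frame"],t));r=shot("scene")
d=masks("top","cover");print("cover",fit([(t,d[0]["mask"])],COV,[614,-10,np.pi/2+.04],36))
print([(round(d["confidence"],2),d["pixel"]) for n in("pointer","handle") for d in models.landmark_of("scene",n)])
print(go(616,-11.5,150,.044))
E
```

```text
time: 57.15
tcp_pos: [549.3, -219.7, 88.2]
orientation: [0.489, 0.51, -0.489, 0.511]
contact_force: [0.4, 0.5, 7.1]
opening: 14.8
time: 58.52
tcp_pos: [468.5, -203.0, 181.6]
orientation: [0.489, 0.51, -0.489, 0.511]
contact_force: [0.1, -0.2, 0.5]
opening: 42.6
[ 468.47863346 -202.95163679  181.56396926] [ 0.10129423 -0.15958428  0.53056617]
(18, array([ 628.73745636, -215.43203675]), array([ 645.2646457 , -214.17319389]), 'ang centroid 0.032 pca -0.095')
cover (array([613.55083091,  -9.75911545,   1.6167774 ]), np.float64(0.03617565055762082))
[(0.77, [159.0, 253.9]), (0.59, [182.3, 230.8])]
wx -0.001  tx 31.5 ty 155.5 tz -184.8  tiltx 0.001 -0.000 jaw 0.043 q6 0.99
```

```bash
python3 -m crank '[{"tx":0,"ty":26,"tz":-30.8,"wx":0,"wy":0,"wz":0},{"tx":0,"ty":26,"tz":-30.8,"wx":0,"wy":0,"wz":0},{"tx":0,"ty":26,"tz":-30.8,"wx":0,"wy":0,"wz":0},{"tx":0,"ty":26,"tz":-30.8,"wx":0,"wy":0,"wz":0},{"tx":0,"ty":26,"tz":-30.8,"wx":0,"wy":0,"wz":0},{"tx":25,"ty":25.5,"tz":-30.8,"wx":0,"wy":0,"wz":0},{"tx":25,"ty":0,"tz":0,"wx":0,"wy":0,"wz":0},{"tx":0,"ty":0,"tz":0,"wx":0,"wy":0,"wz":0},{"tx":0,"ty":0,"tz":0,"wx":0,"wy":0,"wz":0}]' 0
python3 -c "
from h import *
print(go(616,-11.6,77,.044))"
```

```text
time: 59.9
tcp_pos: [615.8, -11.6, 132.0]
orientation: [0.489, 0.51, -0.489, 0.511]
contact_force: [0.1, 0.0, 1.0]
opening: 43.1
wx -0.001  tx 55.0 ty 0.2 tz -0.1  tiltx 0.001 -0.000 jaw 0.043 q6 1.40
```

```bash
python3 -m crank '[{"tx":25,"ty":0,"tz":0,"wx":0,"wy":0,"wz":0},{"tx":20,"ty":0,"tz":0,"wx":0,"wy":0,"wz":0},{"tx":8,"ty":0,"tz":0,"wx":0,"wy":0,"wz":0},{"tx":0,"ty":0,"tz":0,"wx":0,"wy":0,"wz":0}]' 0
python3 -m crank '[{"tx":0,"ty":0,"tz":0,"wx":0,"wy":0,"wz":0},{"tx":0,"ty":0,"tz":0,"wx":0,"wy":0,"wz":0},{"tx":0,"ty":0,"tz":0,"wx":0,"wy":0,"wz":0},{"tx":0,"ty":0,"tz":0,"wx":0,"wy":0,"wz":0},{"tx":0,"ty":0,"tz":0,"wx":0,"wy":0,"wz":0},{"tx":0,"ty":0,"tz":0,"wx":0,"wy":0,"wz":0}]' 1 90
python3 -m crank '[{"tx":-3,"ty":0,"tz":0,"wx":0,"wy":0,"wz":0},{"tx":-5,"ty":0,"tz":0,"wx":0,"wy":0,"wz":0},{"tx":-7,"ty":0,"tz":0,"wx":0,"wy":0,"wz":0},{"tx":-7,"ty":0,"tz":0,"wx":0,"wy":0,"wz":0},{"tx":-8,"ty":0,"tz":0,"wx":0,"wy":0,"wz":0},{"tx":-10,"ty":0,"tz":0,"wx":0,"wy":0,"wz":0},{"tx":-15,"ty":0,"tz":0,"wx":0,"wy":0,"wz":0},{"tx":-10,"ty":0,"tz":0,"wx":0,"wy":0,"wz":0},{"tx":0,"ty":0,"tz":0,"wx":0,"wy":0,"wz":0}]'
python3 -c "
from h import *
print(go(415,25,80,-.02))"
```

```text
time: 60.4
tcp_pos: [615.5, -11.8, 79.0]
orientation: [0.489, 0.51, -0.489, 0.511]
contact_force: [0.4, -0.2, -0.2]
opening: 42.6
time: 61.15
tcp_pos: [616.4, -11.6, 80.2]
orientation: [0.49, 0.51, -0.489, 0.512]
contact_force: [-0.1, -0.4, 6.0]
opening: 16.1
time: 62.28
tcp_pos: [616.5, -11.5, 145.3]
orientation: [0.49, 0.51, -0.488, 0.512]
contact_force: [0.2, -0.7, -4.5]
opening: 16.5
wx 0.063  tx 64.6 ty -202.4 tz -32.5  tiltx 0.003 -0.000 jaw 0.043 q6 1.40
```

```bash
python3 -m crank '[{"tx":0,"ty":0,"tz":0,"wx":0.063,"wy":0,"wz":0},{"tx":0,"ty":-29,"tz":-4.6,"wx":0,"wy":0,"wz":0},{"tx":0,"ty":-29,"tz":-4.6,"wx":0,"wy":0,"wz":0},{"tx":0,"ty":-29,"tz":-4.6,"wx":0,"wy":0,"wz":0},{"tx":0,"ty":-29,"tz":-4.6,"wx":0,"wy":0,"wz":0},{"tx":0,"ty":-29,"tz":-4.6,"wx":0,"wy":0,"wz":0},{"tx":0,"ty":-29,"tz":-4.6,"wx":0,"wy":0,"wz":0},{"tx":0,"ty":-28.4,"tz":-4.6,"wx":0,"wy":0,"wz":0},{"tx":25,"ty":0,"tz":0,"wx":0,"wy":0,"wz":0},{"tx":25,"ty":0,"tz":0,"wx":0,"wy":0,"wz":0},{"tx":25,"ty":0,"tz":0,"wx":0,"wy":0,"wz":0},{"tx":18,"ty":0,"tz":0,"wx":0,"wy":0,"wz":0},{"tx":0,"ty":0,"tz":0,"wx":0,"wy":0,"wz":0}]'
python3 -m crank '[{"tx":4,"ty":0,"tz":0,"wx":0,"wy":0,"wz":0},{"tx":0,"ty":0,"tz":0,"wx":0,"wy":0,"wz":0}]'
```

```text
time: 63.9
tcp_pos: [411.4, 25.1, 48.4]
orientation: [-0.504, -0.496, 0.506, -0.494]
contact_force: [0.0, 0.1, -4.4]
opening: 16.3
time: 64.15
tcp_pos: [414.3, 24.8, 47.0]
orientation: [0.505, 0.495, -0.505, 0.495]
contact_force: [-0.1, -0.6, -4.2]
opening: 16.2
```

```bash
python3 -m crank '[{"tx":2,"ty":0,"tz":0,"wx":0,"wy":0,"wz":0},{"tx":1,"ty":0,"tz":0,"wx":0,"wy":0,"wz":0},{"tx":0,"ty":0,"tz":0,"wx":0,"wy":0,"wz":0}]'
python3 -m crank '[{"tx":0.6,"ty":0,"tz":0,"wx":0,"wy":0,"wz":0},{"tx":0,"ty":0,"tz":0,"wx":0,"wy":0,"wz":0}]'
```

```text
time: 64.53
tcp_pos: [414.2, 24.8, 44.2]
orientation: [0.505, 0.495, -0.505, 0.495]
contact_force: [-0.5, 0.8, 0.8]
opening: 16.3
time: 64.78
tcp_pos: [414.2, 24.8, 44.1]
orientation: [0.505, 0.495, -0.505, 0.495]
contact_force: [-2.5, 0.7, 5.7]
opening: 16.7
```

On the bench; release, retreat and take a last look.

```bash
python3 -m crank '[{"tx":0,"ty":0,"tz":0,"wx":0,"wy":0,"wz":0},{"tx":0,"ty":0,"tz":0,"wx":0,"wy":0,"wz":0},{"tx":0,"ty":0,"tz":0,"wx":0,"wy":0,"wz":0},{"tx":0,"ty":0,"tz":0,"wx":0,"wy":0,"wz":0},{"tx":-20,"ty":0,"tz":0,"wx":0,"wy":0,"wz":0},{"tx":-40,"ty":0,"tz":0,"wx":0,"wy":0,"wz":0},{"tx":-50,"ty":0,"tz":0,"wx":0,"wy":0,"wz":0},{"tx":-50,"ty":0,"tz":30,"wx":0,"wy":0,"wz":0},{"tx":0,"ty":-20,"tz":50,"wx":0,"wy":0,"wz":0},{"tx":0,"ty":-20,"tz":50,"wx":0,"wy":0,"wz":0},{"tx":0,"ty":-20,"tz":50,"wx":0,"wy":0,"wz":0},{"tx":0,"ty":0,"tz":50,"wx":0,"wy":0,"wz":0},{"tx":0,"ty":0,"tz":0,"wx":0,"wy":0,"wz":0}]' 0
python3 - <<'E'
from h import *
for p in pads("top",12): 
    if p[2].max()<60: print(p)
t=shot("top");d=masks("top","cover");print("cover",fit([(t,d[0]["mask"])],COV,[414,25,1.55]));print(knob(t["frame"],t));s=shot("scene")
a=cv2.resize(t["frame"][90:330,110:430,::-1],(440,330),interpolation=cv2.INTER_CUBIC);b=cv2.resize(s["frame"][130:310,130:390,::-1],(440,305),interpolation=cv2.INTER_CUBIC)
cv2.imwrite("pics/end.png",cv2.resize(np.vstack([a,b]),None,fx=.94,fy=.94))
E
```

```text
time: 66.4
tcp_pos: [348.5, -206.6, 202.5]
orientation: [-0.506, -0.493, 0.507, -0.494]
contact_force: [-0.1, 0.8, 0.4]
opening: 42.8
(array([646.59,  40.44,  -1.52]), np.float64(0.077), array([26.5, 25. , 24. ]), 0.73)
(array([578.83, -58.36,  -1.51]), np.float64(0.059), array([27., 25., 24.]), 0.69)
(array([573.82,  37.76,  -1.57]), np.float64(0.042), array([26., 25., 23.]), 0.63)
cover (array([411.90358216,  26.59301568,   1.56705717]), np.float64(0.022131147540983605))
(18, array([ 628.73745636, -215.43203675]), array([ 645.2646457 , -214.17319389]), 'ang centroid 0.032 pca -0.095')
```

View pics/end.png

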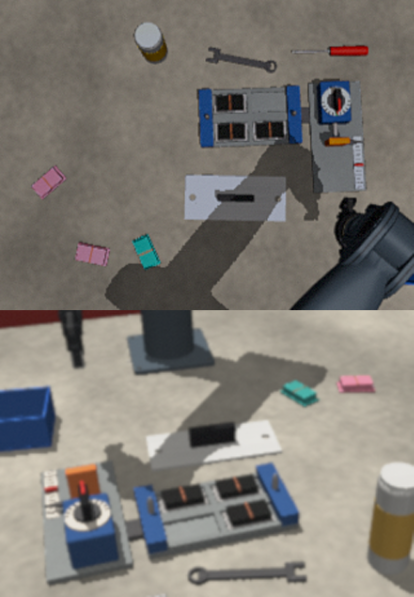

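```bash
python3 -c "
from plant import arm
print(arm.finish_job())"
```

```text
the job is handed in; nothing more can be done
None
```

The pull test is done and handed in at about 67 s of robot time, well under the 210 s limit.

- **Pads:** three black pads were on the bench. They now lie flat in bays 3, 1 and 0, and bay 2 is empty. I left the pink and turquoise look-alikes alone.
- **Cover:** it went down over both studs and sat flush. Contact came at the expected height, and both cameras showed the studs through the holes.
- **Tare and pull:** I turned the tare knob to zero, then pulled the handle about 56 mm and held it there for about 6 s. It then went back home.
- **End state:** the cover lies flat on the bench, about 75 mm clear of the rig. The last pictures show the pads still in their bays, the knob at zero and the can, wrench and screwdriver in place. The bin was partly behind the arm in the top view, but looks undisturbed.

**Checks that were loose or disagreed:**
- **Pull position:** the arm hid the pointer from the top camera. I judged it from the tool's travel (about 55.9 mm) and the scene camera, against 55.7 to 56.6 mm estimated for the mark, so about ±2 mm. It first stood about 5 mm short, and I corrected it before the hold.
- **Pad positions:** camera and tool disagreed by about 2 to 3 mm in x. The pads showed no contact with the bay walls.
- **Knob angle:** the two estimates were +0.03 and -0.10 rad. The gripper itself was aligned to zero when it released the knob.

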